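# Scrap the failed relays through the sprung flap

## Task

Three failed relays have red caps: two are plugged into the sloping tester and one lies loose on the bench mat. Put them into the blue scrap bin one at a time: push its sprung flap well open with the fingertips, hold it open while the relay drops through the slot, and let the flap shut before the next. Leave the green-capped relays in the tester and the iron stand, multimeter, sponge tray and spool where they are.

Things in the scene. Friction and masses are not known exactly. Their poses are not given: they have to be found in the camera images.
- scrap_bin: blue closed scrap bin fixed to the bench, left or right of the middle, turned up to 0.3 rad about z. Origin on the bench, x away from the robot at yaw 0. 150 mm deep (x -55 to 95), 130 mm wide (y +-65), 229 mm high at the back, 151 mm at the front; between them a face slopes up away from the robot at 35 deg and carries the slot, shut by an aluminium flap. A chute inside leads to the back; empty at the start
- slot (a point): centre of the bin's slot, in the plane of the sloping face (bin x 0, y 0, z 190 mm); axes as the bin's. The slot is 100 mm up the slope by 110 mm across y, clear behind the flap. The way in, square to the face, is bin direction (sin 35deg, 0, -cos 35deg); up the slope is (cos 35deg, 0, sin 35deg)
- guard_bar (a point): middle of the upper of two cross-bars (8 mm steel, 120 mm along bin y, 60 and 110 mm off the face) between two posts at bin y +-60 that stand square to the sloping face 80 mm up the slope from the slot's centre. This bar is almost straight above the slot (bin x 2, z 326 mm), so a vertical tool is blocked; one tilted about 35 deg, square to the face, passes on the robot's side
- flap_hinge (a point): middle of the flap's hinge line (along bin y), at the slot's upper edge, 50 mm up the slope from the slot's centre. Fingertips pushed straight in by p (square to the face), their edge nearest the hinge at a distance d down the slope from it, open the flap to atan(p/d)
- flap (a joint): angle (rad) of the 3 mm aluminium flap, 96 x 104 mm: 0 shut, flush in the sloping face; grows to 1.25 at its stop as it swings into the bin about its upper edge. A spring shuts it: 0.08 N m at 0 rising to 0.14 N m at 1.25, some 2 to 8 N at the fingertips. A relay's weight alone does not open it
- tester: grey relay tester fixed to the bench, on the other side from the bin, turned up to 0.3 rad about z. Origin on the bench, x away from the robot at yaw 0. Its face (80 mm up the slope, 176 mm across y) leans 30 deg to the robot and holds four pockets in a row at y -63, -21, 21, 63 mm. Neighbouring relays are 14 mm apart: fingers fit only up and down the slope of a relay (across its 22 mm)
- tester_face (a point): centre of the tester's sloping face (tester x 0, y 0, z 75 mm), axes as the tester's. Pockets 25 x 31 mm (up the slope, across), 25.5 mm deep, square to the face: straight out of a pocket is tester direction (-sin 30deg, 0, cos 30deg)
- reject_1: plug-in relay, 22 x 28 x 70 mm block (its x, y, z): brass foot 18 x 24 x 12 mm at -z, grey body, red cap 9 mm thick at +z; 40 to 85 g; origin at its centre, 35 mm from either end. Stands cap up in any one of the tester's four pockets, z along the pocket (30 deg lean, top towards the robot); 44.5 mm of it shows above the face
- reject_2: plug-in relay, 22 x 28 x 70 mm block (its x, y, z): brass foot 18 x 24 x 12 mm at -z, grey body, red cap 9 mm thick at +z; 40 to 85 g; origin at its centre, 35 mm from either end. Stands cap up in any one of the tester's four pockets, z along the pocket (30 deg lean, top towards the robot); 44.5 mm of it shows above the face
- reject_3: plug-in relay, 22 x 28 x 70 mm block (its x, y, z): brass foot 18 x 24 x 12 mm at -z, grey body, red cap 9 mm thick at +z; 40 to 85 g; origin at its centre, 35 mm from either end. Lies loose on the bench mat in the middle, its z axis level at any yaw, on a 28 x 70 mm face: 22 mm high, 28 mm wide
- good_1: plug-in relay, 22 x 28 x 70 mm block (its x, y, z): brass foot 18 x 24 x 12 mm at -z, grey body, green cap 9 mm thick at +z; 60 g; origin at its centre, 35 mm from either end. Stands cap up in any one of the tester's four pockets, z along the pocket (30 deg lean, top towards the robot); 44.5 mm of it shows above the face. A good one: it stays
- good_2: plug-in relay, 22 x 28 x 70 mm block (its x, y, z): brass foot 18 x 24 x 12 mm at -z, grey body, green cap 9 mm thick at +z; 60 g; origin at its centre, 35 mm from either end. Stands cap up in any one of the tester's four pockets, z along the pocket (30 deg lean, top towards the robot); 44.5 mm of it shows above the face. A good one: it stays
- iron_stand: bystander: soldering iron upright in its stand, beyond the loose relay, base 85 x 85 mm, 171 mm high; origin under its centre
- multimeter: bystander: green multimeter lying flat near the robot, 75 x 140 x 39 mm; origin under its centre
- sponge_tray: bystander: small steel tray with a yellow sponge, 85 x 70 x 20 mm; origin under its centre
- spool: bystander: white solder spool standing on end, 60 mm across, 46 mm high; origin under its centre

How it is judged:
On the way, in this order (a step that is already met when the one before it is completed fails the run):
1. The fingers hold the flap well open (over 0.45 rad), time 1 (value of joint flap above 0.45 rad and contact force between the fingers and flap above 0.2 N), for 0.1 s.
2. One reject inside the bin and the flap shut again (((x of reject_1 in the frame of scrap_bin between -0.055 and 0.095 m and y of reject_1 in the frame of scrap_bin between -0.065 and 0.065 m and z of reject_1 in the frame of scrap_bin between 0 and 0.125 m) or (x of reject_2 in the frame of scrap_bin between -0.055 and 0.095 m and y of reject_2 in the frame of scrap_bin between -0.065 and 0.065 m and z of reject_2 in the frame of scrap_bin between 0 and 0.125 m) or (x of reject_3 in the frame of scrap_bin between -0.055 and 0.095 m and y of reject_3 in the frame of scrap_bin between -0.065 and 0.065 m and z of reject_3 in the frame of scrap_bin between 0 and 0.125 m)) and value of joint flap below 0.1 rad), for 0.1 s.
3. The fingers hold the flap well open (over 0.45 rad), time 2 (all of step 1), for 0.1 s.
4. Two rejects inside the bin and the flap shut again ((((x of reject_1 in the frame of scrap_bin between -0.055 and 0.095 m and y of reject_1 in the frame of scrap_bin between -0.065 and 0.065 m and z of reject_1 in the frame of scrap_bin between 0 and 0.125 m) and (x of reject_2 in the frame of scrap_bin between -0.055 and 0.095 m and y of reject_2 in the frame of scrap_bin between -0.065 and 0.065 m and z of reject_2 in the frame of scrap_bin between 0 and 0.125 m)) or ((x of reject_1 in the frame of scrap_bin between -0.055 and 0.095 m and y of reject_1 in the frame of scrap_bin between -0.065 and 0.065 m and z of reject_1 in the frame of scrap_bin between 0 and 0.125 m) and (x of reject_3 in the frame of scrap_bin between -0.055 and 0.095 m and y of reject_3 in the frame of scrap_bin between -0.065 and 0.065 m and z of reject_3 in the frame of scrap_bin between 0 and 0.125 m)) or ((x of reject_2 in the frame of scrap_bin between -0.055 and 0.095 m and y of reject_2 in the frame of scrap_bin between -0.065 and 0.065 m and z of reject_2 in the frame of scrap_bin between 0 and 0.125 m) and (x of reject_3 in the frame of scrap_bin between -0.055 and 0.095 m and y of reject_3 in the frame of scrap_bin between -0.065 and 0.065 m and z of reject_3 in the frame of scrap_bin between 0 and 0.125 m))) and value of joint flap below 0.1 rad), for 0.1 s.
5. The fingers hold the flap well open (over 0.45 rad), time 3 (all of step 3), for 0.1 s.
6. All three rejects inside the bin and the flap shut again (x of reject_1 in the frame of scrap_bin between -0.055 and 0.095 m and y of reject_1 in the frame of scrap_bin between -0.065 and 0.065 m and z of reject_1 in the frame of scrap_bin between 0 and 0.125 m and x of reject_2 in the frame of scrap_bin between -0.055 and 0.095 m and y of reject_2 in the frame of scrap_bin between -0.065 and 0.065 m and z of reject_2 in the frame of scrap_bin between 0 and 0.125 m and x of reject_3 in the frame of scrap_bin between -0.055 and 0.095 m and y of reject_3 in the frame of scrap_bin between -0.065 and 0.065 m and z of reject_3 in the frame of scrap_bin between 0 and 0.125 m and value of joint flap below 0.1 rad), for 0.1 s.
At the end, for the whole second after the job is handed in: All three red-capped relays lie at rest inside the bin (centres within its walls and lower than 125 mm above the bench), the flap is shut (under 0.1 rad), both green-capped relays are within 12 mm and each bystander within 25 mm of where it started (all of step 6 and linear speed of each of reject_1, reject_2, reject_3 below 0.05 m/s and distance of each of good_1, good_2 from where it was at the start of the episode below 0.012 m and distance of each of iron_stand, multimeter, sponge_tray, spool from where it was at the start of the episode below 0.025 m); the robot touches nothing.
It fails at once if a good (green) relay pulled or shoved more than 12 mm (distance of any of good_1, good_2 from where it was at the start of the episode above 0.012 m).
It fails at once if the iron stand, multimeter, sponge tray or spool shifted more than 25 mm or tipped over (distance of any of iron_stand, multimeter, sponge_tray, spool from where it was at the start of the episode above 0.025 m or angle between any of iron_stand, multimeter, sponge_tray, spool's own z axis and vertical above 0.5 rad).
It also fails if it takes over 70 s, if anything falls off the work surface, if the arm or the gripper's body presses on something with over 40 N, if the wrist force passes 120 N, or if a joint passes its speed limit or range.

## Robot

A 6-joint arm with a two-finger parallel gripper is mounted at the origin on the work surface. World frame = base frame: x ahead of the robot, y to its left, z up, the work surface at z = 0. Lengths are in m, angles in rad, forces in N, time in s.
With the tool pointing down it reaches from about 0.225 to 0.875 m from the base axis. Payload 3.4 kg.
Tool frame: the origin (TCP) lies midway between the tips of the shut fingers; the grasp point (between the pads) lies 19 mm behind it; y points along the fingers, x is the direction in which the jaws open and shut, and the axes are right-handed (so a half turn about y gives the same grasp; the last joint's range is limited). The gripper opens to 85 mm and grips with 20 to 120 N. Pads are 22 mm wide; open, the fingers measure 114 mm over their backs; the gripper's body (76 mm by 85 mm) begins 54 mm behind the grasp point. The pads swing forward as they close: fully open they stand 13 mm farther back than shut.
Start: joints at [-1.387, 0.276, 1.505, -0, 1.361, -0.121], TCP at [0.173, -0.549, 0.231] pointing down, gripper open.
Joint ranges: [-2.89, 2.89], [-0.75, 2.08], [0.22, 2.7], [-1.18, 4.32], [0.11, 2.71], [-2.7, 2.7]. Speed limits (rad/s): [2.57, 2.57, 3.14, 3.14, 3.14, 3.14].

## Interface

Orientations are given as a rotation vector (axis times angle).
In Python, from workcell import ctrl gives the robot as it stands. The module is installed in compiled form; this text tells all that it offers.
- The arm moves only by the shell command python3 -m jog 'ROWS' [FORCE]. ROWS is text: rows parted by semicolons, each of 7 numbers parted by spaces: the shift along the tool's x, y, z in mm, then the turn, a rotation vector about the tool's x, y, z in rad, then the closure, from -1 (fully open) to 1 (shut), so that 0 is half open. In form: dx dy dz rx ry rz claw; .... A call has 1 to 12 rows; each row is the pose to reach, as a shift and turn from the pose measured when the call began, along the tool's axes at that moment; what a row does not reach only later rows make up. A row lasts 1/10 s, in which the tool goes at most 50 mm and 8.59 degrees, less where a joint would pass 70% of its speed; a pose out of reach is approached as far as the arm can. A call with a gripper value outside its range is refused whole. The fingers move at their own pace and stop on an object; FORCE is the grip in N (left out, the last holds). Time passes only in rows, so rows that repeat a pose let the fingers close. It gives the time, the measured TCP pose, the force and the opening at its end, in the units of the state.
- ctrl.read_state(): the state, without advancing time (a new reading comes with each control period).
- ctrl.get_image(name): name is "side" or "top"; returns a dict with "color" (384x512x3 uint8, red, green, blue), "range_z" (384x512 float32, m along the optical axis (not along the pixel's ray), 0 where there is no reading), "mtx" (3x3 intrinsics, pixels), "cam_to_world" (4x4, takes a point from camera to world coordinates). Camera axes: x right, y up, looking along -z (the intrinsics and any distortion apply to the point x, -y, -z); pixel columns grow to the right and rows downward; lengths in m; the calibration is good to about 2 mm. A picture is of the moment at which its call begins.
- ctrl.hand_in(): hands the job in, once; it reports no verdict.
The state is a dict: "clock": time; "joint_pos": joint angles; "joint_vel": joint speeds; "joint_torque": joint torques, N m; "tcp_pos": TCP position; "eef_rot": TCP orientation; "contact_force": force on the tool from outside, world axes, zero at the start; "wrist_torque": the same for the moment, N m; "gripper_width": opening from 0.0 (shut) to 1.0 (fully open).
Only numpy, scipy, OpenCV 4.12 (cv2) and the standard library are available. Lean on these libraries where they do the work, as an engineer would, in place of code of your own. Each camera call takes 0.05 s, during which the arm holds its last target.

## Working session

There is one attempt and no reset: what is moved stays moved. The work goes in short steps, Python scripts to look and compute and a shell command to move; the robot and the scene stay as the last step left them, time stands still between calls to the robot, and variables do not carry over. Pictures are saved under pics/ and viewed, and the job is handed in when it is done.

```bash
mkdir -p pics; ls; python3 - <<'E'
from workcell import ctrl
import cv2,numpy as np
s=ctrl.read_state(); print(s)
for n in("side","top"):
    d=ctrl.get_image(n); cv2.imwrite(f"pics/{n}0.png",d["color"][:,:,::-1]); np.savez(f"/tmp/{n}0.npz",**d)
    print(n,d["mtx"],d["cam_to_world"],[k for k in d])
E
```

```text
pics
{'clock': 0.0, 'joint_pos': array([-1.38700587e+00,  2.76582800e-01,  1.50611194e+00,  5.22330775e-06,
        1.36070461e+00, -1.21002068e-01]), 'joint_vel': array([ 1.35720211e-03, -1.06241550e-03,  1.60476438e-03,  7.04679818e-04,
        5.13585279e-05,  7.07519268e-05]), 'joint_torque': array([-1.14263676e-03, -4.16783059e+01, -2.45804644e+01, -3.75878262e-04,
        1.10203150e-02,  5.67238523e-07]), 'tcp_pos': array([ 0.17245446, -0.5479837 ,  0.23045511]), 'eef_rot': array([-1.33683445,  0.98271169, -0.98053211]), 'contact_force': array([-0.20024671, -0.75070375, -0.26903103]), 'wrist_torque': array([ 0.0110633 ,  0.02697979, -0.02142356]), 'gripper_width': 0.997619523041051}
side [[392.48183288   0.         253.04915437]
 [  0.         392.48183288 190.1575425 ]
 [  0.           0.           1.        ]] [[-0.99726328  0.05554648 -0.04879079  0.47217749]
 [-0.06995907 -0.49557041  0.86574575  1.06890451]
 [ 0.02390986  0.8667898   0.49810015  0.78823288]
 [ 0.          0.          0.          1.        ]] ['color', 'range_z', 'mtx', 'cam_to_world']
top [[404.10622773   0.         259.82075677]
 [  0.         404.10622773 190.55068344]
 [  0.           0.           1.        ]] [[ 1.35092897e-04  9.96447381e-01 -8.42175695e-02  4.47275728e-01]
 [-9.99656260e-01 -2.07338455e-03 -2.61354617e-02  4.54999735e-03]
 [-2.62172278e-02  8.41921513e-02  9.96104582e-01  1.20129902e+00]
 [ 0.00000000e+00  0.00000000e+00  0.00000000e+00  1.00000000e+00]] ['color', 'range_z', 'mtx', 'cam_to_world']
```

View pics/side0.png

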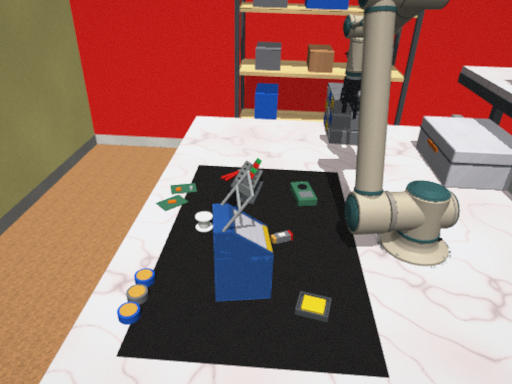

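View pics/top0.png

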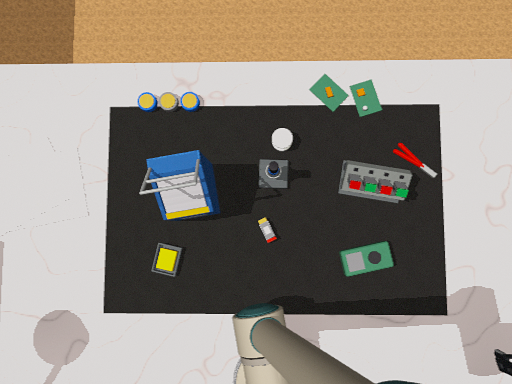

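The overview is clear. In the top view the bin is on the left (about 182,185) and the tester on the right (about 377,182). Its caps from left to right are red 354, green 371, red 386, green 402. The loose relay lies at (267,230), with its red cap at the lower right end.

Next I'll measure from the depth images.

```bash
cat > h.py <<'E'
import numpy as np,cv2
from scipy.spatial.transform import Rotation as R
def load(n): 
    d=np.load(f"/tmp/{n}.npz"); return {k:d[k] for k in d}
def cloud(d):
    z=d["range_z"];h,w=z.shape;v,u=np.mgrid[:h,:w];K=d["mtx"]
    p=np.stack([(u-K[0,2])/K[0,0]*z,-(v-K[1,2])/K[1,1]*z,-z],-1)
    M=d["cam_to_world"];return p@M[:3,:3].T+M[:3,3]
def ray(d,u,v,zp):
    K=d["mtx"];M=d["cam_to_world"]
    r=M[:3,:3]@np.array([(u-K[0,2])/K[0,0],-(v-K[1,2])/K[1,1],-1]);o=M[:3,3]
    return o+r*(zp-o[2])/r[2]
E
python3 - <<'E'
from h import *
np.set_printoptions(precision=4,suppress=True)
print("tool axes",R.from_rotvec([-1.33683445,0.98271169,-0.98053211]).as_matrix())
d=load("top0");P=cloud(d);hsv=cv2.cvtColor(d["color"],cv2.COLOR_RGB2HSV)
H,S,V=cv2.split(hsv)
red=((H<8)|(H>172))&(S>130)&(V>80); green=(H>50)&(H<85)&(S>110)&(V>60)
def comps(m,name,win=(120,300,100,440),amin=15):
    mm=np.zeros_like(m);mm[win[0]:win[1],win[2]:win[3]]=m[win[0]:win[1],win[2]:win[3]]
    n,l,st,c=cv2.connectedComponentsWithStats(mm.astype(np.uint8))
    for i in range(1,n):
        if st[i,4]>amin: 
            q=P[l==i];print(name,st[i],c[i],"med",np.median(q,0),"zmin/max",q[:,2].min(),q[:,2].max())
comps(red,"red");comps(green,"green")
blue=(H>100)&(H<125)&(S>130)&(V>60);comps(blue,"blue",(120,300,100,300))
yel=(H>22)&(H<33)&(S>150);comps(yel,"yel",(120,300,100,300))
# flap plane
q=P[185:205,165:202].reshape(-1,3)
m=q.mean(0);u,s,vt=np.linalg.svd(q-m);print("flap",m,vt[2],s, np.degrees(np.arccos(abs(vt[2][2]))))
# loose relay
sub=P[212:248,250:285];mk=(sub[...,2]>.012)&(sub[...,2]<.04)
q=sub[mk];r=cv2.minAreaRect((q[:,:2]*1000).astype(np.float32));print("loose",r,np.median(q,0),len(q))
for n in("iron",(160,190,255,295)),:
    pass
# mat height
print("mat",np.median(P[260:290,250:300,2]))
E
```

```text
tool axes [[ 0.3001 -0.0003  0.9539]
 [-0.9539  0.0018  0.3001]
 [-0.0018 -1.      0.0002]]
red [393 143  31  25 291] [407.2646 154.9278] med [ 0.6522 -0.397   0.0141] zmin/max -0.0027579268653306066 1.2012990180568222
red [349 180  12  10  92] [354.6413 184.4674] med [ 0.5551 -0.2214  0.1138] zmin/max 0.05800270195924573 1.2012990180568222
red [380 185  13  10  97] [385.8454 189.5876] med [ 0.5412 -0.3054  0.1131] zmin/max 0.06088317873961224 0.12124836905177472
red [266 236  11   7  36] [271.1389 239.25  ] med [0.4059 0.0031 0.021 ] zmin/max -0.002531835388707604 0.026760097399945115
green [365 183  12   9  88] [370.1364 187.0227] med [ 0.5482 -0.2631  0.113 ] zmin/max 0.06242285825566052 0.12057849526034858
green [396 188  13  10  96] [401.7292 192.3854] med [ 0.5345 -0.3467  0.1134] zmin/max -0.00444097350136885 0.12140287052731957
green [339 241  55  35 854] [369.1991 257.4157] med [ 0.3563 -0.2789  0.0342] zmin/max -0.002532002343304418 1.2012990180568222
blue [ 146  150   74   65 1739] [187.1403 172.2887] med [0.5873 0.203  0.226 ] zmin/max -0.0031863076115066225 1.20129901805
[... 417 characters left out ...]
25] med [0.4635 0.267  0.078 ] zmin/max 0.014535878901703825 0.1190179522822854
yel [166 206  43  13 242] [187.2149 212.3843] med [0.4799 0.22   0.1569] zmin/max 0.14591483427166607 1.2012990180568222
yel [258 218   9   6  32] [261.7812 220.3438] med [0.4609 0.0292 0.0193] zmin/max -0.00341623746170705 0.024041689132975552
yel [156 248  22  23 369] [166.2168 259.065 ] med [0.3478 0.308  0.0198] zmin/max 0.0036246466828990798 1.2012990180568222
flap [0.5216 0.2211 0.2058] [0.9983 0.0447 0.0371] [2.3971 0.7113 0.37  ] 87.8753330747608
loose ((432.8813171386719, 17.311046600341797), (68.68875885009766, 27.393569946289062), 26.543781280517578) [0.432  0.0175 0.0217] 227
mat 0.0007765851942039825
```

```bash
python3 - <<'E'
import cv2
for n,(a,b,c,e),nm in(("top",(140,250,130,290),"a"),("top",(140,250,330,420),"b"),("side",(150,310,190,330),"c")):
    i=cv2.imread(f"pics/{n}0.png")[a:b,c:e];i=cv2.resize(i,None,fx=3.6,fy=3.6,interpolation=cv2.INTER_CUBIC);cv2.imwrite(f"pics/z{nm}.png",i)
E
```

```text
(no output)
```

View pics/za.png

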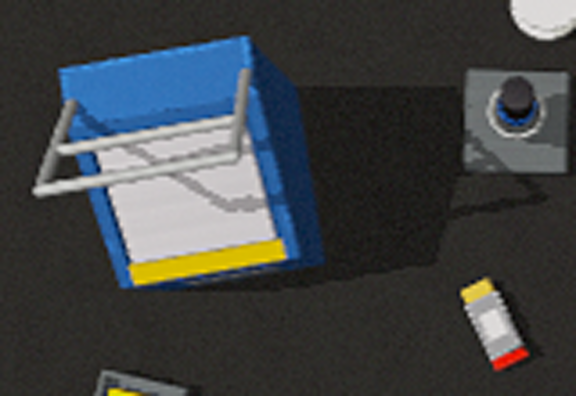

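View pics/zb.png

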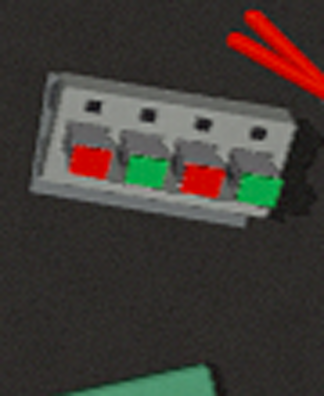

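View pics/zc.png

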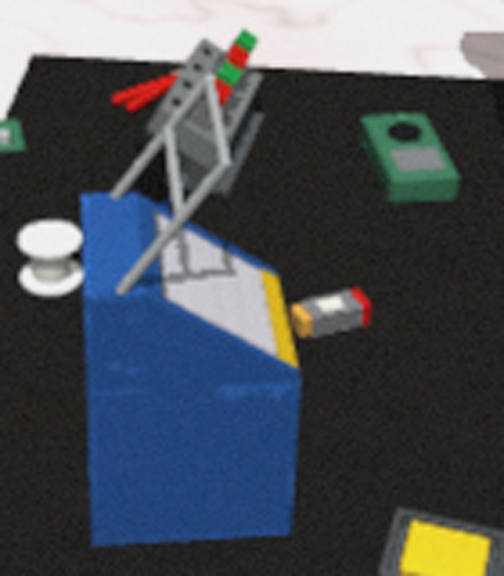

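```bash
python3 - <<'E'
from h import *
np.set_printoptions(precision=4,suppress=True)
d=load("top0");P=cloud(d);ok=d["range_z"]>0
# flap plane, robust
def plane(q,it=8):
    for _ in range(it):
        m=np.median(q,0) if _==0 else q.mean(0);n=np.linalg.svd(q-q.mean(0),full_matrices=False)[2][2];e=(q-q.mean(0))@n
        q=q[abs(e)<max(2.0*np.median(abs(e))*1.4,.003)]
    n=n if n[2]>0 else -n
    return q.mean(0),n,len(q),e.std()
V=cv2.cvtColor(d["color"],cv2.COLOR_RGB2HSV);
m=np.zeros(ok.shape,bool);m[188:208,163:202]=1
m&=ok&(V[...,1]<50)&(P[...,2]>.14)&(P[...,2]<.25)
c,n,k,e=plane(P[m]);print("top plane",c,n,k,e,"tilt",np.degrees(np.arccos(n[2])),"yaw",np.arctan2(-n[1],-n[0]))
ds=load("side0");Ps=cloud(ds);oks=ds["range_z"]>0;Vs=cv2.cvtColor(ds["color"],cv2.COLOR_RGB2HSV)
ms=np.zeros(ok.shape,bool);ms[205:260,235:275]=1
ms&=oks&(Vs[...,1]<50)&(Ps[...,2]>.14)&(Ps[...,2]<.25)
c2,n2,k2,e2=plane(Ps[ms]);print("side plane",c2,n2,k2,e2,"tilt",np.degrees(np.arccos(n2[2])),"yaw",np.arctan2(-n2[1],-n2[0]))
# yellow stripe and flap corner pix (top crop za /3.6 + (130,140))
pz=lambda u,v:(u/3.6+130-.36,v/3.6+140-.36)
corn=dict(backL=(62,71,.229),backR=(248,38,.229),frontL=(125,287,.151),frontR=(287,264,.151),yTL=(131,264,.158),yTR=(282,240,.158))
W={k:ray(d,*pz(u,v),z) for k,(u,v,z) in corn.items()}
for k in W:print(k,W[k])
print("back width",np.linalg.norm(W['backL']-W['backR']),"mid",(W['backL']+W['backR'])/2)
print("front width",np.linalg.norm(W['frontL']-W['frontR']),"mid",(W['frontL']+W['frontR'])/2)
b=W['backL']-W['backR'];print("yaw back",np.arctan2(-b[0],b[1]));b=W['frontL']-W['frontR'];print("yaw front",np.arctan2(-b[0],b[1]))
# tester
for u,v in((354.64,184.47),(370.14,187.02),(385.85,189.59),(401.73,192.39)):print(ray(d,u,v,.1135))
# loose: cap & foot
print(ray(d,271.1,239.25,.022),ray(d,261.8,220.3,.020))
E
```

```text
top plane [0.5152 0.2279 0.1828] [-0.5722 -0.0967  0.8144] 687 0.0013464418509394744 tilt 35.47146875682743 yaw 0.16735055732789564
side plane [0.5249 0.2355 0.1908] [-0.5671 -0.0951  0.8182] 620 0.0008423315577649775 tilt 35.09873355743416 yaw 0.16613449246657105
backL [0.6067 0.3069 0.229 ]
backR [0.6288 0.18   0.229 ]
frontL [0.4611 0.2813 0.151 ]
frontR [0.4777 0.1636 0.151 ]
yTL [0.4776 0.2754 0.158 ]
yTR [0.4948 0.1664 0.158 ]
back width 0.12873136266813542 mid [0.6178 0.2434 0.229 ]
front width 0.1188481097948077 mid [0.4694 0.2225 0.151 ]
yaw back 0.17272000756330094
yaw front 0.1399738069931538
[ 0.5551 -0.222   0.1135]
[ 0.5481 -0.2632  0.1135]
[ 0.5411 -0.3049  0.1135]
[ 0.5335 -0.3469  0.1135]
[0.4053 0.0028 0.022 ] [0.4601 0.0298 0.02  ]
```

```bash
cat >> h.py <<'E'
np.set_printoptions(precision=4,suppress=True)
def frame(yaw,tilt):
    "tool y = into face, tool x = up slope; returns matrix with columns x,y,z"
    xa=np.array([np.cos(yaw),np.sin(yaw),0]);z=np.array([0,0,1.])
    x=xa*np.cos(tilt)+z*np.sin(tilt);y=xa*np.sin(tilt)-z*np.cos(tilt)
    return np.stack([x,y,np.cross(x,y)],1)
def delta(s,pos,M):
    C=R.from_rotvec(s["eef_rot"]).as_matrix()
    return (C.T@(pos-s["tcp_pos"]))*1000, R.from_matrix(C.T@M).as_rotvec()
FT=frame(-.171,np.radians(30)); FB=frame(.168,np.radians(35))
CAP=[np.array(c) for c in([.5551,-.222,.1135],[.5481,-.2632,.1135],[.5411,-.3049,.1135],[.5335,-.3469,.1135])]
SLOT=np.array([.525,.228,.190])
def tester(i,depth): # TCP depth below cap top along pocket (mm)
    return CAP[i]+FT[:,1]*depth/1000,FT
def bin_(p,u=3,v=0): return SLOT+(FB[:,1]*p+FB[:,0]*u+FB[:,2]*v)/1000,FB
def show(pos,M):
    from workcell import ctrl
    s=ctrl.read_state();a,b=delta(s,pos,M)
    print("t",s["clock"],"d",np.round(a,1),"rot",np.round(b,3),"F",s["contact_force"],"w",s["gripper_width"],"tcp",s["tcp_pos"],"target",pos)
E
python3 -c "
from h import *
show(*tester(0,-70)); show(*tester(0,41.5))"
```

```text
t 0.1 d [-212.1   56.8  431.7] rot [ 0.285 -1.069 -0.471] F [ 0.1337 -0.5375 -0.0833] w 1.0019451268696016 tcp [ 0.1725 -0.548   0.2305] target [ 0.5206 -0.216   0.1741]
t 0.1 d [-186.4  153.4  481.3] rot [ 0.285 -1.069 -0.471] F [ 0.1337 -0.5375 -0.0833] w 1.0019451268696016 tcp [ 0.1725 -0.548   0.2305] target [ 0.5755 -0.2255  0.0776]
```

```bash
python3 -m jog '-212 57 432 0.285 -1.069 -0.471 0; -212 57 432 0.285 -1.069 -0.471 0; -212 57 432 0.285 -1.069 -0.471 0; -212 57 432 0.285 -1.069 -0.471 0; -212 57 432 0.285 -1.069 -0.471 0; -212 57 432 0.285 -1.069 -0.471 0; -212 57 432 0.285 -1.069 -0.471 0; -212 57 432 0.285 -1.069 -0.471 0; -212 57 432 0.285 -1.069 -0.471 0; -212 57 432 0.285 -1.069 -0.471 0; -212 57 432 0.285 -1.069 -0.471 0; -212 57 432 0.285 -1.069 -0.471 0' 40
python3 - <<'E'
from h import *
from workcell import ctrl
show(*tester(0,-70)); show(*tester(0,41.5))
for n in("top","side"):
    d=ctrl.get_image(n);i=d["color"][...,::-1]
    i=i[90:240,290:470] if n=="top" else i[60:230,190:380]
    cv2.imwrite(f"pics/{n}1.png",cv2.resize(i,None,fx=3,fy=3))
E
```

```text
clock: 1.3
tcp_pos: [0.521, -0.2149, 0.1734]
eef_rot: [-1.572, -0.281, -0.541]
contact_force: [-0.3, -0.2, -0.6]
gripper_width: 0.504
t 1.3 d [ 0.2 -0.7 -1.2] rot [-0.001  0.002 -0.001] F [-0.3497 -0.1895 -0.5984] w 0.5040875859874029 tcp [ 0.521  -0.2149  0.1734] target [ 0.5206 -0.216   0.1741]
t 1.3 d [  0.3 110.8  -1.3] rot [-0.001  0.002 -0.001] F [-0.3497 -0.1895 -0.5984] w 0.5040875859874029 tcp [ 0.521  -0.2149  0.1734] target [ 0.5755 -0.2255  0.0776]
```

View pics/top1.png

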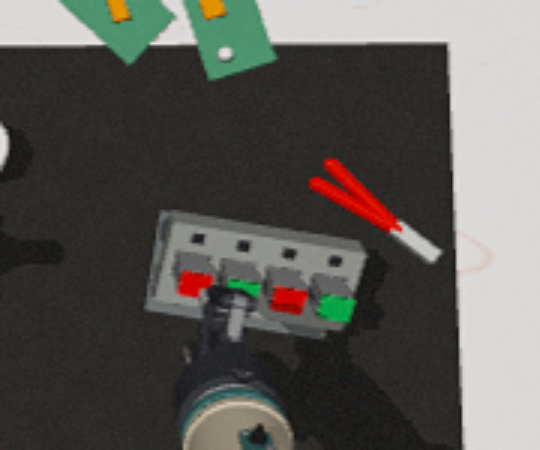

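View pics/side1.png

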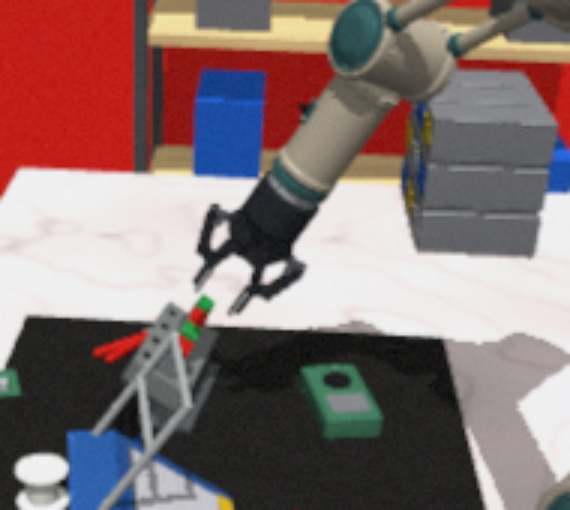

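```bash
python3 - <<'E'
from h import *
from workcell import ctrl
s=ctrl.read_state();C=R.from_rotvec(s["eef_rot"]).as_matrix()
def proj(d,p):
    M=d["cam_to_world"];q=M[:3,:3].T@(p-M[:3,3]);K=d["mtx"];return K[0,2]+K[0,0]*q[0]/-q[2],K[1,2]-K[1,1]*q[1]/-q[2]
for n,o in(("top",(290,90)),("side",(190,60))):
    d=load(n+"0")
    for nm,p in(("tcp",s["tcp_pos"]),("upfinger",s["tcp_pos"]+C@[.025,-.004,0]),("lowfinger",s["tcp_pos"]+C@[-.025,-.004,0]),("gripperbase",s["tcp_pos"]+C@[0,-.073,0]),("cap0",CAP[0])):
        u=proj(d,p);print(n,nm,np.round(u,1),"zoom",(u[0]-o[0])*3,(u[1]-o[1])*3)
E
```

```text
top tcp [357.7 195.7] zoom 203.18516671820555 317.1208039267084
top upfinger [360.3 187.5] zoom 210.88922829013416 292.53879010004783
top lowfinger [355.6 205.1] zoom 196.67644479295063 345.2280799174157
top gripperbase [361.1 208.9] zoom 213.34725208115634 356.7697822073548
top cap0 [354.6 184.5] zoom 193.94022551800413 283.4382877340947
side tcp [260.5 160.5] zoom 211.55027829018445 301.6167082494975
side upfinger [255.4 155.9] zoom 196.07809954453106 287.5947305388685
side lowfinger [266.8 163.6] zoom 230.39684065333893 310.8209039915444
side gripperbase [271.2 145.6] zoom 243.60366956660937 256.79532847886276
side cap0 [250.8 174.1] zoom 182.26734975721124 342.42206743071586
```

```bash
python3 - <<'E'
from h import *
from workcell import ctrl
d=ctrl.get_image("top");i=d["color"][...,::-1][170:230,335:410]
cv2.imwrite("pics/t2.png",cv2.resize(i,None,fx=8,fy=8,interpolation=cv2.INTER_NEAREST))
P=cloud(d);ok=d["range_z"]>0
q=P[175:200,340:385][(P[175:200,340:385,2]>.13)&ok[175:200,340:385]]
print(len(q),q[:,0].max(),np.median(q[q[:,0]>np.percentile(q[:,0],80)],0)); print(q[np.argsort(-q[:,0])[:15]])
E
```

```text
229 0.5436154143458132 [ 0.5358 -0.2109  0.2469]
[[ 0.5436 -0.2142  0.1907]
 [ 0.5432 -0.2107  0.1954]
 [ 0.5424 -0.2138  0.2038]
 [ 0.5407 -0.2131  0.1953]
 [ 0.5405 -0.2088  0.248 ]
 [ 0.5404 -0.2101  0.1979]
 [ 0.5404 -0.2132  0.2492]
 [ 0.5398 -0.2134  0.2052]
 [ 0.5397 -0.2092  0.2566]
 [ 0.5386 -0.2074  0.2437]
 [ 0.5385 -0.2286  0.2434]
 [ 0.5384 -0.2212  0.2451]
 [ 0.5383 -0.2233  0.2461]
 [ 0.5381 -0.2253  0.2476]
 [ 0.538  -0.2085  0.2493]]
```

View pics/t2.png

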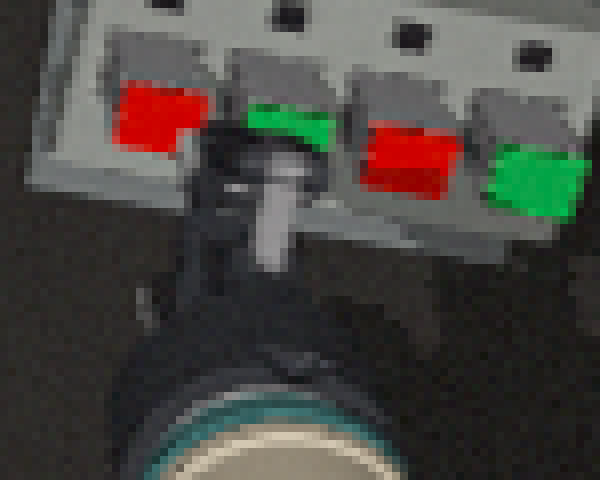

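```bash
python3 -m jog '0 40 -1 0 0 0 0; 0 75 -1 0 0 0 0; 0 100 -1 0 0 0 0; 0 110 -1 0 0 0 0; 0 110 -1 0 0 0 0; 0 110 -1 0 0 0 0' 40
python3 -c "
from h import *
show(*tester(0,41.5))"
```

```text
clock: 2.05
tcp_pos: [0.5741, -0.2283, 0.0795]
eef_rot: [-1.574, -0.278, -0.546]
contact_force: [0.2, -0.2, 0.4]
gripper_width: 0.5
t 2.05 d [-0.2  2.1  3. ] rot [ 0.002 -0.002  0.001] F [ 0.2161 -0.1534  0.383 ] w 0.4996996658474575 tcp [ 0.5741 -0.2283  0.0795] target [ 0.5755 -0.2255  0.0776]
```

```bash
python3 -m jog '0 1 2 0 0 0 0; 0 1 2 0 0 0 1; 0 1 2 0 0 0 1; 0 1 2 0 0 0 1; 0 1 2 0 0 0 1; 0 1 2 0 0 0 1' 40
python3 -c "
from h import *
show(*tester(0,41.5));show(*tester(0,-40))"
```

```text
clock: 2.65
tcp_pos: [0.575, -0.2265, 0.0797]
eef_rot: [-1.574, -0.28, -0.547]
contact_force: [-4.5, 0.7, 6.6]
gripper_width: 0.251
t 2.65 d [-0.7  2.   1.1] rot [ 0.003 -0.002  0.002] F [-4.5068  0.6631  6.6339] w 0.2510473976105268 tcp [ 0.575  -0.2265  0.0797] target [ 0.5755 -0.2255  0.0776]
t 2.65 d [ -0.6 -79.5   0.9] rot [ 0.003 -0.002  0.002] F [-4.5068  0.6631  6.6339] w 0.2510473976105268 tcp [ 0.575  -0.2265  0.0797] target [ 0.5354 -0.2186  0.1481]
```

```bash
python3 -m jog '0 -15 0 0 0 0 1; 0 -40 0 0 0 0 1; 0 -75 0 0 0 0 1; 0 -120 0 0 0 0 1; 0 -170 0 0 0 0 1; 0 -170 0 0 0 0 1' 60
python3 - <<'E'
from h import *
from workcell import ctrl
show(*bin_(-160)); show(*bin_(-110))
for n in("top","side"):
    d=ctrl.get_image(n);i=d["color"][...,::-1]
    i=i[90:240,290:470] if n=="top" else i[60:230,190:380]
    cv2.imwrite(f"pics/{n}3.png",cv2.resize(i,None,fx=3,fy=3))
E
```

```text
clock: 3.25
tcp_pos: [0.4915, -0.2129, 0.2337]
eef_rot: [-1.58, -0.289, -0.554]
contact_force: [0.2, -0.7, -0.6]
gripper_width: 0.249
t 3.25 d [ -62.7 -144.6  409.3] rot [ 0.193 -0.284 -0.076] F [ 0.1861 -0.7384 -0.6224] w 0.24929898619261884 tcp [ 0.4915 -0.2129  0.2337] target [0.4369 0.2131 0.3228]
t 3.25 d [-60.3 -95.7 419.3] rot [ 0.193 -0.284 -0.076] F [ 0.1861 -0.7384 -0.6224] w 0.24929898619261884 tcp [ 0.4915 -0.2129  0.2337] target [0.4652 0.2179 0.2818]
```

View pics/side3.png

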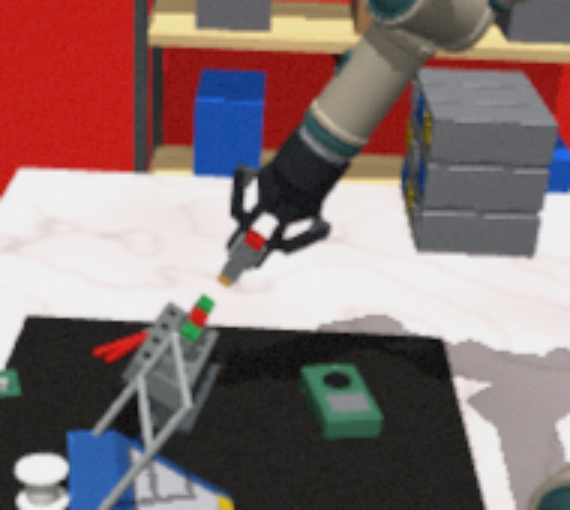

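View pics/top3.png

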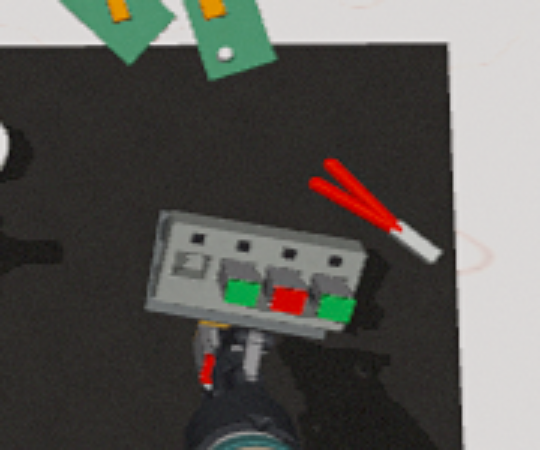

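The relay is held straight in the jaws, and pocket 1 is empty in the top view (about 192,263 in the crop). The green relays haven't moved. Next: the bin.

```bash
python3 -m jog '-63 -145 409 0.193 -0.284 -0.076 1; -63 -145 409 0.193 -0.284 -0.076 1; -63 -145 409 0.193 -0.284 -0.076 1; -63 -145 409 0.193 -0.284 -0.076 1; -63 -145 409 0.193 -0.284 -0.076 1; -63 -145 409 0.193 -0.284 -0.076 1; -63 -145 409 0.193 -0.284 -0.076 1; -63 -145 409 0.193 -0.284 -0.076 1; -63 -145 409 0.193 -0.284 -0.076 1; -63 -145 409 0.193 -0.284 -0.076 1; -63 -145 409 0.193 -0.284 -0.076 1'
python3 - <<'E'
from h import *
from workcell import ctrl
show(*bin_(-45)); show(*bin_(45))
for n in("top","side"):
    d=ctrl.get_image(n);i=d["color"][...,::-1]
    i=i[120:270,110:290] if n=="top" else i[130:310,170:360]
    cv2.imwrite(f"pics/{n}4.png",cv2.resize(i,None,fx=3,fy=3))
E
```

```text
clock: 4.45
tcp_pos: [0.4354, 0.2178, 0.3193]
eef_rot: [-1.455, -0.599, -0.335]
contact_force: [-0.5, -0.4, -0.2]
gripper_width: 0.25
t 4.45 d [  3.4 112.4  -6.2] rot [-0.011  0.003 -0.007] F [-0.4906 -0.3952 -0.164 ] w 0.2497199893206623 tcp [0.4354 0.2178 0.3193] target [0.502  0.2241 0.2286]
t 4.45 d [  4.1 202.4  -7.2] rot [-0.011  0.003 -0.007] F [-0.4906 -0.3952 -0.164 ] w 0.2497199893206623 tcp [0.4354 0.2178 0.3193] target [0.5529 0.2327 0.1549]
```

View pics/side4.png

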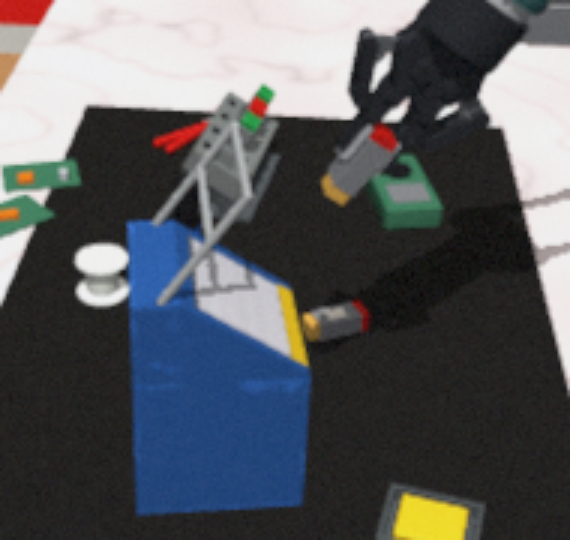

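View pics/top4.png

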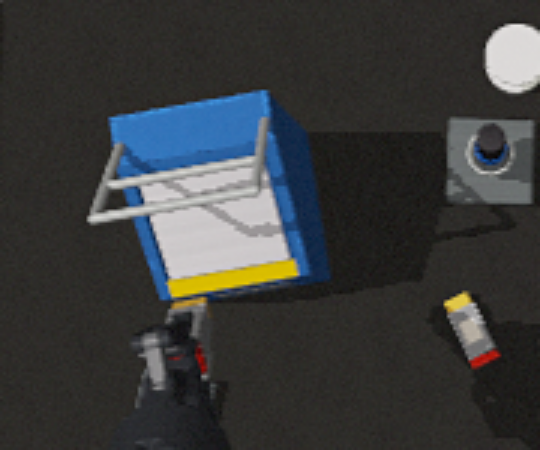

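```bash
python3 -m jog '3 40 -6 -0.011 0.003 -0.007 1; 3 80 -6 -0.011 0.003 -0.007 1; 3 112 -6 -0.011 0.003 -0.007 1; 3 112 -6 -0.011 0.003 -0.007 1; 3 112 -6 -0.011 0.003 -0.007 1'
python3 - <<'E'
from h import *
from workcell import ctrl
show(*bin_(45))
for n in("top","side"):
    d=ctrl.get_image(n);i=d["color"][...,::-1]
    i=i[120:270,110:290] if n=="top" else i[130:310,170:360]
    cv2.imwrite(f"pics/{n}5.png",cv2.resize(i,None,fx=3,fy=3))
E
```

```text
clock: 5.05
tcp_pos: [0.5009, 0.2183, 0.2257]
eef_rot: [-1.469, -0.591, -0.348]
contact_force: [-0.3, 0.5, -0.5]
gripper_width: 0.249
t 5.05 d [ 3.9 88.8  6.1] rot [ 0.006 -0.005 -0.006] F [-0.2794  0.5084 -0.4806] w 0.24916509280974547 tcp [0.5009 0.2183 0.2257] target [0.5529 0.2327 0.1549]
```

View pics/side5.png

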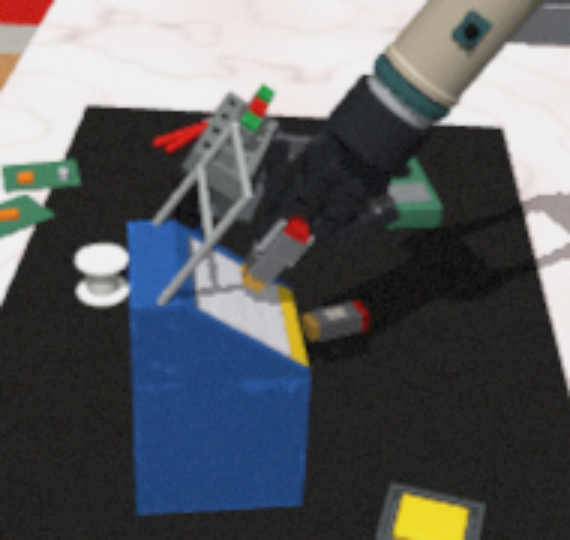

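View pics/top5.png

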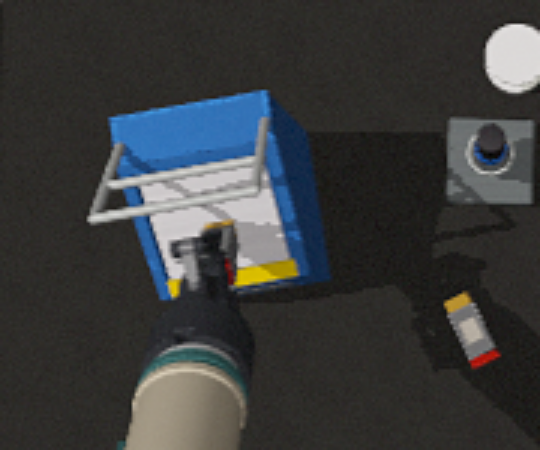

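```bash
python3 -m jog '3 30 5 0 0 0 1; 3 60 5 0 0 0 1; 3 89 5 0 0 0 1; 3 89 5 0 0 0 1; 3 89 5 0 0 0 1; 3 89 5 0 0 0 1'
python3 - <<'E'
from h import *
from workcell import ctrl
show(*bin_(45))
for n in("top","side"):
    d=ctrl.get_image(n);i=d["color"][...,::-1]
    i=i[120:270,110:290] if n=="top" else i[130:310,170:360]
    cv2.imwrite(f"pics/{n}6.png",cv2.resize(i,None,fx=3,fy=3))
E
```

```text
clock: 5.75
tcp_pos: [0.5527, 0.2326, 0.1586]
eef_rot: [-1.466, -0.596, -0.352]
contact_force: [-1.0, -0.2, -1.3]
gripper_width: 0.247
t 5.75 d [-2.   3.1  0.1] rot [ 0.005 -0.004 -0.   ] F [-1.0263 -0.1886 -1.3109] w 0.24674482437724699 tcp [0.5527 0.2326 0.1586] target [0.5529 0.2327 0.1549]
```

View pics/side6.png

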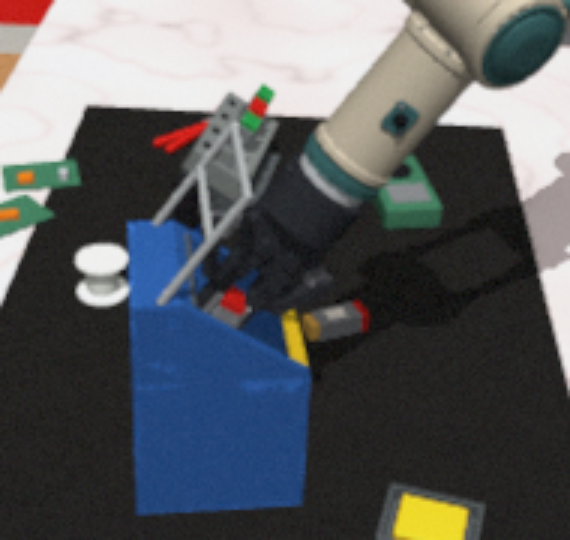

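View pics/top6.png

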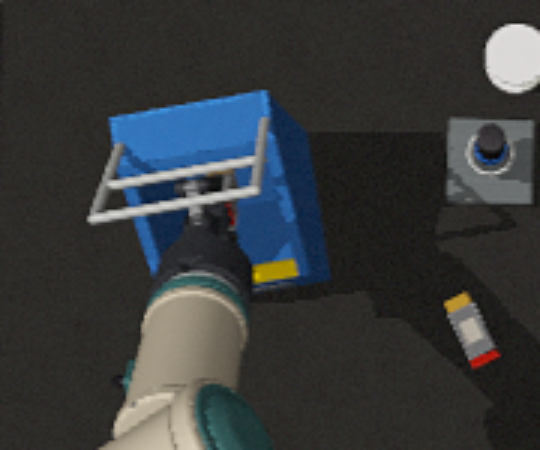

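The flap is open, the red cap is at the slot, and the guard bars are clear. Now I'll release and hold.

```bash
python3 -m jog '-2 2 0 0 0 0 1; -2 2 0 0 0 0 0; -2 2 0 0 0 0 0; -2 2 0 0 0 0 0; -2 2 0 0 0 0 0; -2 2 0 0 0 0 0; -2 2 0 0 0 0 0; -2 2 0 0 0 0 0; -2 2 0 0 0 0 0'
python3 - <<'E'
from h import *
from workcell import ctrl
show(*bin_(45))
for n in("top","side"):
    d=ctrl.get_image(n);i=d["color"][...,::-1]
    i=i[120:270,110:290] if n=="top" else i[130:310,170:360]
    cv2.imwrite(f"pics/{n}7.png",cv2.resize(i,None,fx=3,fy=3))
E
```

```text
clock: 6.75
tcp_pos: [0.5523, 0.2325, 0.1556]
eef_rot: [-1.466, -0.596, -0.352]
contact_force: [-4.0, -0.6, -2.5]
gripper_width: 0.499
t 6.75 d [0.1 1.  0.1] rot [ 0.005 -0.004 -0.   ] F [-3.9943 -0.6391 -2.4733] w 0.49892829746514034 tcp [0.5523 0.2325 0.1556] target [0.5529 0.2327 0.1549]
```

View pics/side7.png

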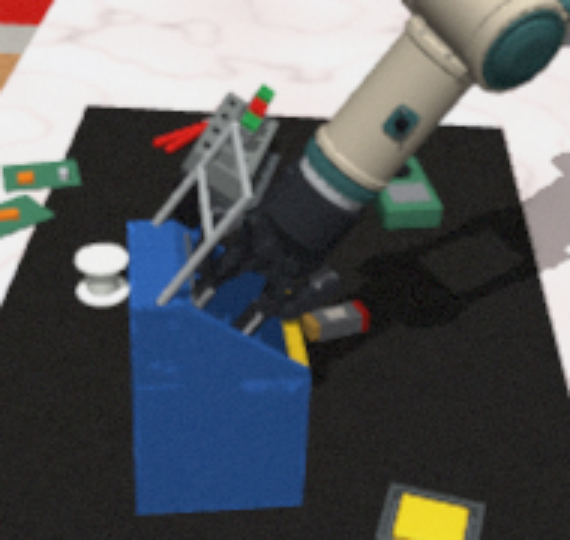

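View pics/top7.png

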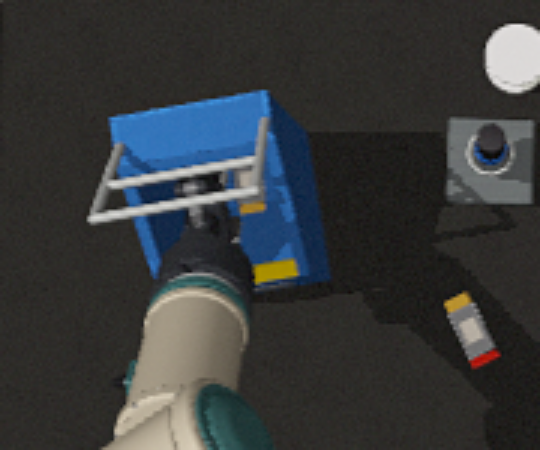

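The relay has left the jaws. In the top view its brass foot shows inside the slot at about (252,207). I'll check its height from depth before I let the flap shut.

```bash
python3 - <<'E'
from h import *
from workcell import ctrl
d=ctrl.get_image("top");P=cloud(d);xa=FB[:,2]
c,s=np.cos(.168),np.sin(.168)
i=d["color"]; cv2.imwrite("pics/t8.png",cv2.resize(i[...,::-1][165:215,165:225],None,fx=9,fy=9,interpolation=cv2.INTER_NEAREST))
for v in range(172,194,3):
    for u in range(190,200,3):
        q=P[v,u]-[.525,.228,0]; print(u,v,np.round([c*q[0]+s*q[1],-s*q[0]+c*q[1],q[2]],3),i[v,u])
E
```

```text
190 172 [ 0.035 -0.047  0.29 ] [ 91 114 146]
193 172 [ 0.034 -0.053  0.29 ] [187 184 179]
196 172 [ 0.032 -0.06   0.292] [137 137 133]
199 172 [ 0.042 -0.056  0.221] [ 39  93 155]
190 175 [ 0.029 -0.045  0.286] [144 145 142]
193 175 [ 0.063 -0.012  0.054] [79 78 78]
196 175 [ 0.024 -0.061  0.302] [126 126 121]
199 175 [ 0.068 -0.022  0.005] [ 35  85 144]
190 178 [ 0.057 -0.001  0.048] [162 155 145]
193 178 [ 0.056 -0.009  0.042] [164 156 146]
196 178 [ 0.015 -0.062  0.315] [115 113 109]
199 178 [ 0.059 -0.02   0.006] [ 37  76 132]
190 181 [0.049 0.001 0.042] [160 152 141]
193 181 [ 0.009 -0.056  0.323] [154 150 144]
196 181 [ 0.007 -0.062  0.324] [99 98 93]
199 181 [ 0.05  -0.019  0.005] [ 34  79 136]
190 184 [ 0.002 -0.049  0.329] [200 201 199]
193 184 [ 0.001 -0.056  0.33 ] [182 183 180]
196 184 [ 0.039 -0.013  0.032] [112 113 110]
199 184 [ 0.041 -0.017  0.003] [ 25  68 123]
190 187 [0.033 0.006 0.033] [95 96 99]
193 187 [ 0.032 -0.003  0.029] [111 106 100]
196 187 [ 0.031 -0.01   0.025] [126  98  45]
199 187 [ 0.032 -0.016  0.004] [ 24  66 116]
190 190 [0.025 0.008 0.026] [149 115  59]
193 190 [0.024 0.    0.021] [168 128  32]
196 190 [ 0.024 -0.007  0.012] [108  99  84]
199 190 [ 0.022 -0.016  0.012] [ 26  65 114]
190 193 [0.017 0.011 0.019] [ 22  56 100]
193 193 [0.015 0.001 0.024] [ 32  68 113]
196 193 [ 0.015 -0.007  0.018] [ 31  66 113]
199 193 [ 0.012 -0.016  0.024] [ 27  64 113]
```

View pics/t8.png

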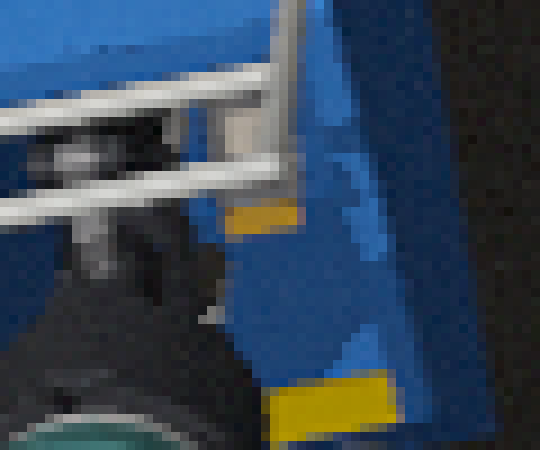

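The relay is on the bin floor at z of about 0.03 to 0.05. I'll withdraw so the flap shuts.

```bash
python3 -m jog '0 -30 0 0 0 0 0; 0 -65 0 0 0 0 0; 0 -110 0 0 0 0 0; 0 -160 0 0 0 0 0; 0 -205 0 0 0 0 0; 0 -205 0 0 0 0 0; 0 -205 0 0 0 0 0'
python3 - <<'E'
from h import *
from workcell import ctrl
show(*tester(2,-120));show(*tester(2,-70))
d=ctrl.get_image("top");P=cloud(d)
cv2.imwrite("pics/t9.png",cv2.resize(d["color"][...,::-1][120:270,110:290],None,fx=3,fy=3))
n=[-.5657,-.0959,.819];q=P[194:206:4,170:200:8]-SLOT;print("flap out-of-plane mm",(q@n)*1000)
E
```

```text
clock: 7.6
tcp_pos: [0.4378, 0.2149, 0.3279]
eef_rot: [-1.461, -0.603, -0.359]
contact_force: [0.5, 0.5, -1.1]
gripper_width: 0.501
t 7.6 d [ -95.7   66.7 -510.1] rot [-0.182  0.28   0.096] F [ 0.4733  0.506  -1.0937] w 0.5007403421435834 tcp [0.4378 0.2149 0.3279] target [ 0.482  -0.2947  0.2174]
t 7.6 d [-101.7  115.7 -518.3] rot [-0.182  0.28   0.096] F [ 0.4733  0.506  -1.0937] w 0.5007403421435834 tcp [0.4378 0.2149 0.3279] target [ 0.5066 -0.2989  0.1741]
flap out-of-plane mm [[-3.0075  1.4139 -2.1043 -2.2776]
 [ 1.2445 -3.1302 -2.5669  0.7531]
 [-1.2057  0.791  -0.9055  0.7442]]
```

View pics/t9.png

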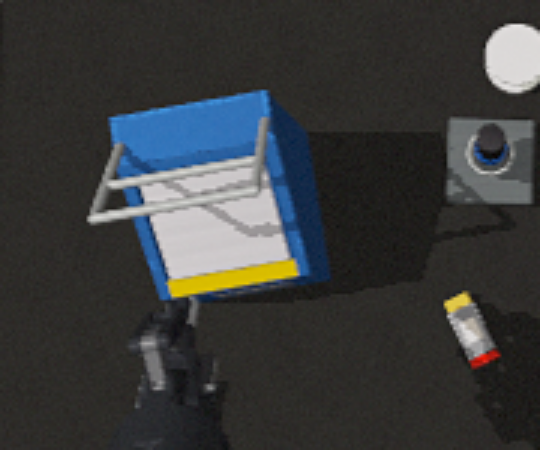

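The flap is shut, with plane residuals within 3 mm. Next is the second tester reject, third pocket.

```bash
python3 -m jog '-96 67 -510 -0.182 0.28 0.096 0; -96 67 -510 -0.182 0.28 0.096 0; -96 67 -510 -0.182 0.28 0.096 0; -96 67 -510 -0.182 0.28 0.096 0; -96 67 -510 -0.182 0.28 0.096 0; -96 67 -510 -0.182 0.28 0.096 0; -96 67 -510 -0.182 0.28 0.096 0; -96 67 -510 -0.182 0.28 0.096 0; -96 67 -510 -0.182 0.28 0.096 0; -96 67 -510 -0.182 0.28 0.096 0; -96 67 -510 -0.182 0.28 0.096 0; -96 67 -510 -0.182 0.28 0.096 0'
python3 -c "
from h import *
show(*tester(2,-70))"
```

```text
clock: 8.85
tcp_pos: [0.4805, -0.301, 0.2126]
eef_rot: [-1.577, -0.27, -0.543]
contact_force: [0.8, 1.0, -0.7]
gripper_width: 0.503
t 8.85 d [ 3.1 46.   6.7] rot [ 0.006 -0.005 -0.007] F [ 0.8223  0.9612 -0.6728] w 0.5029020012299219 tcp [ 0.4805 -0.301   0.2126] target [ 0.5066 -0.2989  0.1741]
```

```bash
python3 -m jog '3 25 4 0.006 -0.005 -0.007 0; 3 46 4 0.006 -0.005 -0.007 0; 3 46 4 0.006 -0.005 -0.007 0; 3 46 4 0.006 -0.005 -0.007 0'
python3 - <<'E'
from h import *
from workcell import ctrl
show(*tester(2,41.5))
d=ctrl.get_image("side");i=d["color"][...,::-1]
cv2.imwrite("pics/s10.png",cv2.resize(i[100:210,200:340],None,fx=5,fy=5))
d=ctrl.get_image("top");i=d["color"][...,::-1]
cv2.imwrite("pics/t10.png",cv2.resize(i[150:240,330:440],None,fx=6,fy=6))
E
```

```text
clock: 9.25
tcp_pos: [0.5058, -0.3009, 0.1731]
eef_rot: [-1.571, -0.279, -0.542]
contact_force: [1.1, 0.3, 0.4]
gripper_width: 0.501
t 9.25 d [  1.1 110.8   1.9] rot [-0.001  0.    -0.002] F [1.1089 0.304  0.4017] w 0.5012474218925207 tcp [ 0.5058 -0.3009  0.1731] target [ 0.5615 -0.3084  0.0776]
```

View pics/s10.png

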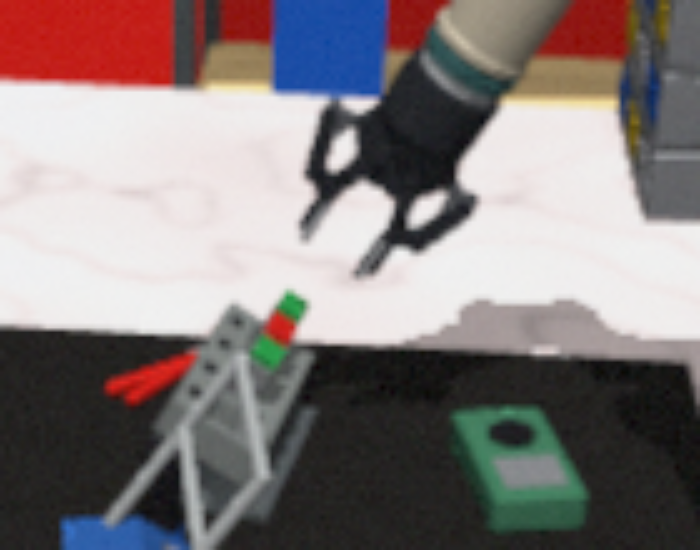

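View pics/t10.png

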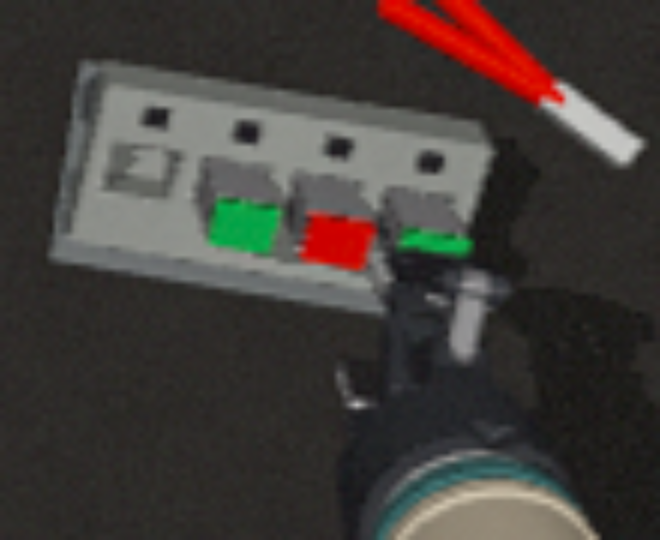

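```bash
python3 -m jog '1 30 1 0 0 0 0; 1 62 1 0 0 0 0; 1 62 1 0 0 0 0; 1 62 1 0 0 0 0'
python3 -c "
from h import *
show(*tester(2,41.5))"
```

```text
clock: 9.75
tcp_pos: [0.5378, -0.3058, 0.1222]
eef_rot: [-1.573, -0.282, -0.543]
contact_force: [-0.3, 0.5, 0.2]
gripper_width: 0.498
t 9.75 d [-1.7 50.6  1.5] rot [0.    0.001 0.001] F [-0.3437  0.5354  0.1985] w 0.4977763518950016 tcp [ 0.5378 -0.3058  0.1222] target [ 0.5615 -0.3084  0.0776]
```

```bash
python3 -m jog '-1 25 1 0 0 0 0; -1 48 1 0 0 0 0; -1 48 1 0 0 0 0; -1 48 1 0 0 0 1; -1 48 1 0 0 0 1; -1 48 1 0 0 0 1; -1 48 1 0 0 0 1; -1 48 1 0 0 0 1' 40
python3 -c "
from h import *
show(*tester(2,41.5))"
```

```text
clock: 10.55
tcp_pos: [0.5607, -0.3091, 0.0815]
eef_rot: [-1.574, -0.283, -0.545]
contact_force: [-5.2, 1.1, 6.1]
gripper_width: 0.248
t 10.55 d [-1.4  3.8  0.8] rot [0.001 0.002 0.003] F [-5.2298  1.1374  6.1135] w 0.24818872507798972 tcp [ 0.5607 -0.3091  0.0815] target [ 0.5615 -0.3084  0.0776]
```

```bash
python3 -m jog '0 -15 0 0 0 0 1; 0 -40 0 0 0 0 1; 0 -75 0 0 0 0 1; 0 -120 0 0 0 0 1; 0 -170 0 0 0 0 1; 0 -170 0 0 0 0 1; 0 -170 0 0 0 0 1' 60
python3 - <<'E'
from h import *
from workcell import ctrl
show(*bin_(-160))
d=ctrl.get_image("side");i=d["color"][...,::-1]
cv2.imwrite("pics/s11.png",cv2.resize(i[90:210,200:340],None,fx=4,fy=4))
d=ctrl.get_image("top");i=d["color"][...,::-1]
cv2.imwrite("pics/t11.png",cv2.resize(i[150:240,330:440],None,fx=5,fy=5))
E
```

```text
clock: 11.25
tcp_pos: [0.4764, -0.2948, 0.2303]
eef_rot: [-1.576, -0.285, -0.547]
contact_force: [-0.4, 0.4, -0.9]
gripper_width: 0.249
t 11.25 d [ -60.3 -145.   493.3] rot [ 0.187 -0.283 -0.082] F [-0.4328  0.4177 -0.8855] w 0.24921325759065813 tcp [ 0.4764 -0.2948  0.2303] target [0.4369 0.2131 0.3228]
```

View pics/s11.png

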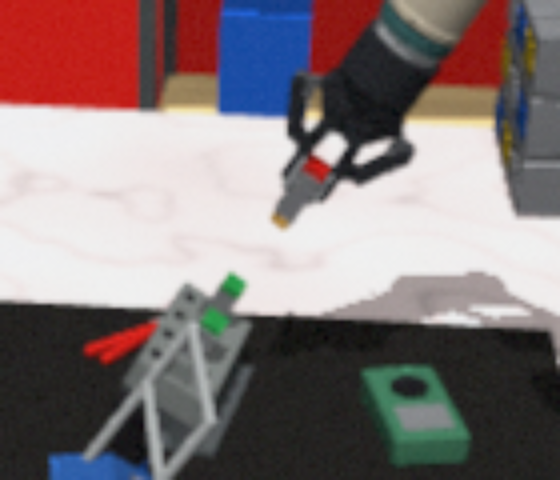

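View pics/t11.png

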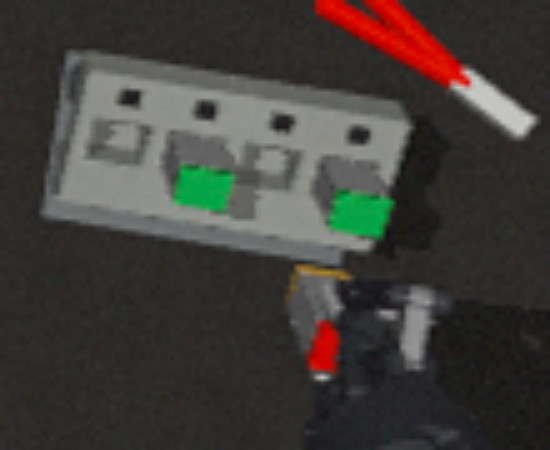

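The second reject is held straight, both greens are still seated, and pockets 1 and 3 are empty.

```bash
python3 -m jog '-60 -145 493 0.187 -0.283 -0.082 1; -60 -145 493 0.187 -0.283 -0.082 1; -60 -145 493 0.187 -0.283 -0.082 1; -60 -145 493 0.187 -0.283 -0.082 1; -60 -145 493 0.187 -0.283 -0.082 1; -60 -145 493 0.187 -0.283 -0.082 1; -60 -145 493 0.187 -0.283 -0.082 1; -60 -145 493 0.187 -0.283 -0.082 1; -60 -145 493 0.187 -0.283 -0.082 1; -60 -145 493 0.187 -0.283 -0.082 1; -60 -145 493 0.187 -0.283 -0.082 1; -60 -145 493 0.187 -0.283 -0.082 1'
python3 -m jog '0 0 0 0 0 0 1; 0 0 0 0 0 0 1'
python3 -c "
from h import *
show(*bin_(-45))"
```

```text
clock: 12.55
tcp_pos: [0.4358, 0.2194, 0.3216]
eef_rot: [-1.455, -0.602, -0.337]
contact_force: [0.8, -0.9, -0.8]
gripper_width: 0.248
clock: 12.75
tcp_pos: [0.435, 0.22, 0.3192]
eef_rot: [-1.456, -0.601, -0.332]
contact_force: [0.7, -0.1, -1.0]
gripper_width: 0.25
t 12.75 d [  3.5 112.4  -8.5] rot [-0.012  0.007 -0.008] F [ 0.7168 -0.0946 -1.0051] w 0.2502303267456199 tcp [0.435  0.22   0.3192] target [0.502  0.2241 0.2286]
```

```bash
python3 -m jog '3 40 -5 -0.012 0.007 -0.008 1; 3 80 -5 -0.012 0.007 -0.008 1; 3 112 -5 -0.012 0.007 -0.008 1; 3 112 -5 -0.012 0.007 -0.008 1; 3 112 -5 -0.012 0.007 -0.008 1'
python3 -c "
from h import *
show(*bin_(45))"
```

```text
clock: 13.25
tcp_pos: [0.5007, 0.2255, 0.2273]
eef_rot: [-1.466, -0.596, -0.347]
contact_force: [-0.4, 1.1, -0.4]
gripper_width: 0.25
t 13.25 d [ 1.9 89.5 -1.4] rot [ 0.003 -0.002 -0.003] F [-0.3933  1.0908 -0.4288] w 0.2497083872525945 tcp [0.5007 0.2255 0.2273] target [0.5529 0.2327 0.1549]
```

```bash
python3 -m jog '2 30 12 0.003 0 0 1; 2 60 12 0.003 0 0 1; 2 90 12 0.003 0 0 1; 2 90 12 0.003 0 0 1; 2 90 12 0.003 0 0 1; 2 90 12 0.003 0 0 1'
python3 - <<'E'
from h import *
from workcell import ctrl
show(*bin_(45,3,13))
d=ctrl.get_image("side");i=d["color"][...,::-1]
cv2.imwrite("pics/s12.png",cv2.resize(i[130:310,170:360],None,fx=3,fy=3))
E
```

```text
clock: 13.85
tcp_pos: [0.5506, 0.2455, 0.1562]
eef_rot: [-1.463, -0.597, -0.348]
contact_force: [-1.7, -1.0, -1.9]
gripper_width: 0.251
t 13.85 d [-0.7  1.1 -0. ] rot [ 0.    -0.003 -0.002] F [-1.7057 -0.9956 -1.8829] w 0.25117828728506886 tcp [0.5506 0.2455 0.1562] target [0.5507 0.2455 0.1549]
```

View pics/s12.png

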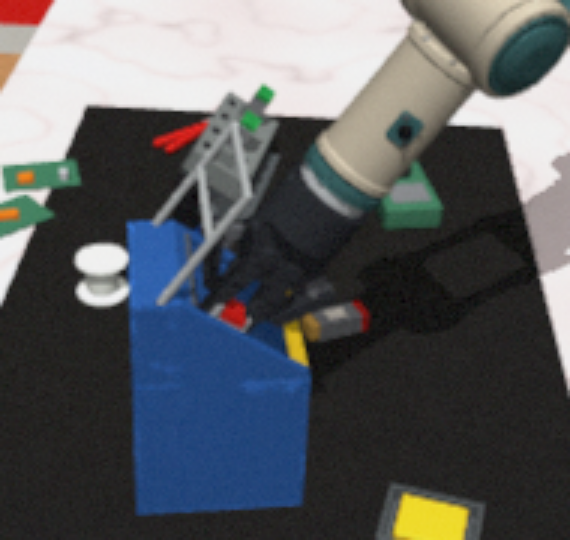

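```bash
python3 -m jog '-1 1 0 0 0 0 1; -1 1 0 0 0 0 0; -1 1 0 0 0 0 0; -1 1 0 0 0 0 0; -1 1 0 0 0 0 0; -1 1 0 0 0 0 0; -1 1 0 0 0 0 0; -1 1 0 0 0 0 0; -1 1 0 0 0 0 0'
python3 - <<'E'
from h import *
from workcell import ctrl
show(*bin_(45))
d=ctrl.get_image("side");i=d["color"][...,::-1]
cv2.imwrite("pics/s13.png",cv2.resize(i[190:270,220:310],None,fx=6,fy=6))
d=ctrl.get_image("top");i=d["color"][...,::-1]
cv2.imwrite("pics/t13.png",cv2.resize(i[155:225,145:225],None,fx=7,fy=7))
P=cloud(d);q=P[160:215,150:220].reshape(-1,3)-[.525,.228,0]
c,s=np.cos(.168),np.sin(.168);x=c*q[:,0]+s*q[:,1];y=-s*q[:,0]+c*q[:,1]
k=(abs(y)<.06)&(x>-.05)&(x<.09)&(q[:,2]>.03)&(q[:,2]<.15)
for r in np.c_[x,y,q[:,2]][k][::6]:print(np.round(r,3))
E
```

```text
clock: 14.8
tcp_pos: [0.5505, 0.2455, 0.1549]
eef_rot: [-1.463, -0.597, -0.348]
contact_force: [-2.9, -2.3, -0.1]
gripper_width: 0.499
t 14.8 d [  0.1   0.2 -13. ] rot [ 0.    -0.003 -0.002] F [-2.9077 -2.3193 -0.1357] w 0.49929651069609415 tcp [0.5505 0.2455 0.1549] target [0.5529 0.2327 0.1549]
[ 0.064 -0.012  0.052]
[ 0.061 -0.008  0.051]
[0.06  0.005 0.056]
[ 0.058 -0.011  0.05 ]
[0.058 0.005 0.046]
[ 0.056 -0.019  0.035]
[0.055 0.005 0.048]
[0.056 0.026 0.047]
[0.053 0.004 0.042]
[0.053 0.024 0.043]
[0.05  0.004 0.04 ]
[0.051 0.027 0.044]
[0.048 0.006 0.035]
[ 0.041 -0.016  0.033]
[0.035 0.018 0.041]
[0.033 0.022 0.037]
[0.031 0.029 0.037]
[0.029 0.033 0.031]
[0.025 0.028 0.03 ]
[0.007 0.008 0.146]
[ 0.001 -0.01   0.03 ]
[-0.002 -0.013  0.033]
[-0.006 -0.03   0.035]
[-0.003  0.002  0.032]
[-0.006 -0.018  0.033]
[-0.002  0.026  0.032]
[-0.005  0.008  0.036]
[-0.008 -0.009  0.035]
[-0.012 -0.03   0.038]
[-0.007  0.011  0.035]
[-0.01  -0.006  0.035]
[-0.013 -0.024  0.038]
[-0.009  0.02   0.039]
[-0.012  0.003  0.035]
[-0.015 -0.014  0.036]
[-0.018 -0.033  0.045]
[-0.013  0.014  0.039]
[-0.016 -0.003  0.042]
[-0.019 -0.021  0.044]
[-0.014  0.023  0.039]
[-0.018  0.005  0.044]
[-0.02  -0.011  0.041]
[-0.024 -0.03   0.049]
[-0.019  0.012  0.042]
[-0.023 -0.006  0.048]
[-0.026 -0.023  0.045]
[-0.021  0.02   0.046]
[-0.024  0.003  0.045]
[-0.027 -0.015  0.053]
[-0.025  0.017  0.048]
[-0.028 -0.     0.05 ]
[-0.028  0.012  0.048]
```

View pics/s13.png

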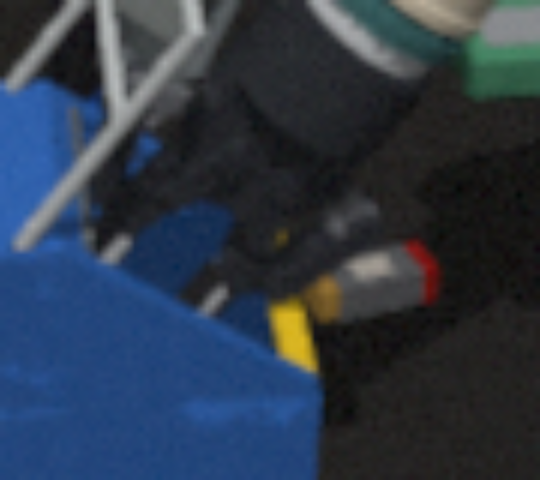

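View pics/t13.png

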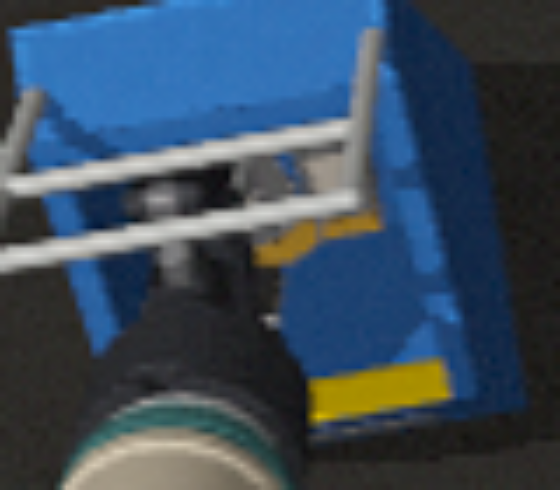

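Both relays now lie side by side on the bin floor, brass feet at about (285,243) and (352,220) in the crop. I'll withdraw and go to the loose relay.

```bash
python3 -m jog '0 -30 0 0 0 0 0; 0 -65 0 0 0 0 0; 0 -110 0 0 0 0 0; 0 -160 0 0 0 0 0; 0 -205 0 0 0 0 0; 0 -205 0 0 0 0 0; 0 -205 0 0 0 0 0'
cat >> h.py <<'E'
FL=frame(np.radians(-63.5),0)
def loose(z): return np.array([.4329,.0173,z]),FL
E
python3 - <<'E'
from h import *
from workcell import ctrl
show(*loose(.14))
d=ctrl.get_image("top");P=cloud(d)
n=[-.5657,-.0959,.819];q=P[194:206:4,170:200:8]-SLOT;print("flap out-of-plane mm",(q@n)*1000)
sub=P[212:248,250:285];mk=(sub[...,2]>.012)&(sub[...,2]<.04)
q=sub[mk];r=cv2.minAreaRect((q[:,:2]*1000).astype(np.float32));print("loose",r)
E
```

```text
clock: 15.6
tcp_pos: [0.436, 0.2269, 0.3263]
eef_rot: [-1.458, -0.603, -0.353]
contact_force: [-0.9, -0.3, 0.1]
gripper_width: 0.497
t 15.6 d [-138.2  129.5 -206.9] rot [-0.395  1.231  0.527] F [-0.8691 -0.2721  0.0747] w 0.49744401030695556 tcp [0.436  0.2269 0.3263] target [0.4329 0.0173 0.14  ]
flap out-of-plane mm [[-0.3418 -1.4555 -0.6483 -0.3344]
 [-1.811  -0.8405  2.2144  3.2588]
 [-2.152   0.8771  3.3956 -1.322 ]]
loose ((432.9394226074219, 17.249126434326172), (68.79678344726562, 27.22454071044922), 26.5555419921875)
```

```bash
python3 -m jog '-138 130 -207 -0.395 1.231 0.527 -0.4; -138 130 -207 -0.395 1.231 0.527 -0.4; -138 130 -207 -0.395 1.231 0.527 -0.4; -138 130 -207 -0.395 1.231 0.527 -0.4; -138 130 -207 -0.395 1.231 0.527 -0.4; -138 130 -207 -0.395 1.231 0.527 -0.4; -138 130 -207 -0.395 1.231 0.527 -0.4; -138 130 -207 -0.395 1.231 0.527 -0.4; -138 130 -207 -0.395 1.231 0.527 -0.4; -138 130 -207 -0.395 1.231 0.527 -0.4; -138 130 -207 -0.395 1.231 0.527 -0.4; -138 130 -207 -0.395 1.231 0.527 -0.4'
python3 -m jog '0 0 0 0 0 0 -0.4'
python3 - <<'E'
from h import *
from workcell import ctrl
show(*loose(.004))
for n in("top","side"):
    d=ctrl.get_image(n);i=d["color"][...,::-1]
    i=i[180:280,220:330] if n=="top" else i[180:280,240:350]
    cv2.imwrite(f"pics/{n}14.png",cv2.resize(i,None,fx=5,fy=5))
E
```

```text
clock: 16.85
tcp_pos: [0.4312, 0.0164, 0.137]
eef_rot: [-1.398, 0.864, -0.859]
contact_force: [-0.8, -0.3, 1.0]
gripper_width: 0.697
clock: 16.95
tcp_pos: [0.4304, 0.0167, 0.1367]
eef_rot: [-1.399, 0.863, -0.858]
contact_force: [0.1, -0.1, -0.3]
gripper_width: 0.703
t 16.95 d [  0.6 132.7   3.3] rot [ 0.006  0.003 -0.   ] F [ 0.1499 -0.0653 -0.2557] w 0.7025313506858545 tcp [0.4304 0.0167 0.1367] target [0.4329 0.0173 0.004 ]
```

View pics/side14.png

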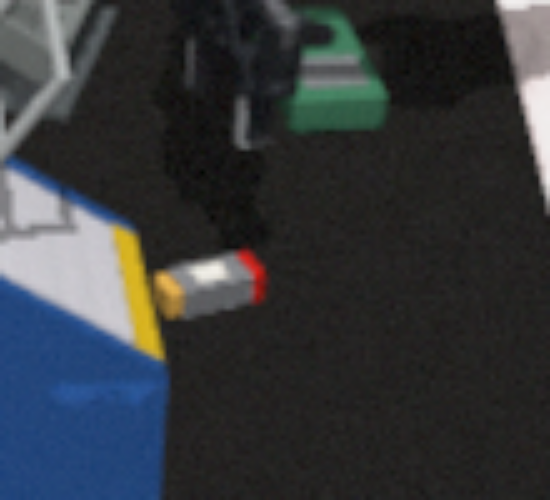

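View pics/top14.png

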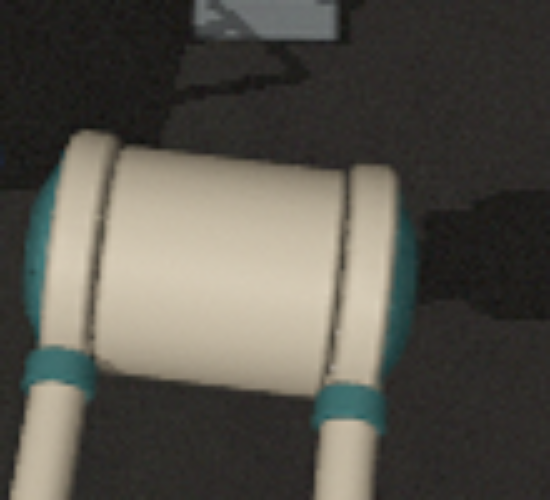

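```bash
python3 -m jog '0 40 2 0 0 0 -0.4; 0 80 3 0 0 0 -0.4; 0 110 3 0 0 0 -0.4; 0 128 3 0 0 0 -0.4; 0 130 3 0 0 0 -0.4; 0 130 3 0 0 0 -0.4'
python3 - <<'E'
from h import *
from workcell import ctrl
show(*loose(.006))
d=ctrl.get_image("side");i=d["color"][...,::-1]
cv2.imwrite("pics/s15.png",cv2.resize(i[180:280,240:350],None,fx=5,fy=5))
E
```

```text
clock: 17.65
tcp_pos: [0.4322, 0.018, 0.007]
eef_rot: [-1.399, 0.863, -0.857]
contact_force: [-0.2, -1.1, 0.7]
gripper_width: 0.702
t 17.65 d [0.9 1.  0.3] rot [ 0.006  0.003 -0.   ] F [-0.2469 -1.0938  0.6776] w 0.7021568562624003 tcp [0.4322 0.018  0.007 ] target [0.4329 0.0173 0.006 ]
```

View pics/s15.png

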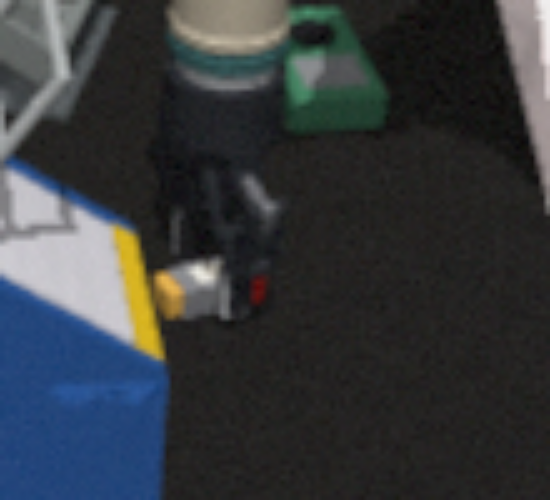

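```bash
python3 -m jog '1 1 0 0 0 0 1; 1 1 0 0 0 0 1; 1 1 0 0 0 0 1; 1 1 0 0 0 0 1; 1 1 0 0 0 0 1; 1 1 0 0 0 0 1; 1 1 0 0 0 0 1' 60
python3 -m jog '0 -30 0 0 0 0 1; 0 -75 0 0 0 0 1; 0 -120 0 0 0 0 1; 0 -165 0 0 0 0 1; 0 -215 0 0 0 0 1; 0 -260 0 0 0 0 1; 0 -260 0 0 0 0 1'
python3 - <<'E'
from h import *
from workcell import ctrl
show(*bin_(-160,3,0))
d=ctrl.get_image("side");i=d["color"][...,::-1]
cv2.imwrite("pics/s16.png",cv2.resize(i[70:270,200:350],None,fx=3,fy=3))
E
```

```text
clock: 18.4
tcp_pos: [0.4345, 0.0168, 0.0079]
eef_rot: [-1.397, 0.859, -0.861]
contact_force: [0.0, -0.1, 5.5]
gripper_width: 0.31
clock: 19.1
tcp_pos: [0.4383, 0.0171, 0.2749]
eef_rot: [-1.39, 0.847, -0.871]
contact_force: [0.8, -1.3, 0.3]
gripper_width: 0.309
t 19.1 d [-175.2  -48.8   87.3] rot [ 0.385 -1.231 -0.509] F [ 0.8179 -1.2597  0.3267] w 0.30907007580958534 tcp [0.4383 0.0171 0.2749] target [0.4369 0.2131 0.3228]
```

View pics/s16.png

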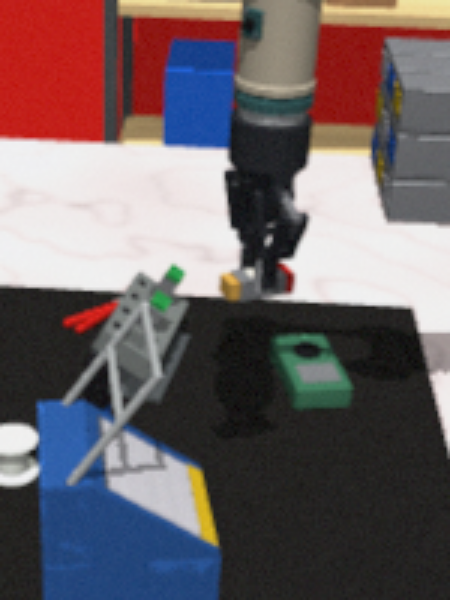

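```bash
python3 -m jog '-175 -49 87 0.385 -1.231 -0.509 1; -175 -49 87 0.385 -1.231 -0.509 1; -175 -49 87 0.385 -1.231 -0.509 1; -175 -49 87 0.385 -1.231 -0.509 1; -175 -49 87 0.385 -1.231 -0.509 1; -175 -49 87 0.385 -1.231 -0.509 1; -175 -49 87 0.385 -1.231 -0.509 1; -175 -49 87 0.385 -1.231 -0.509 1; -175 -49 87 0.385 -1.231 -0.509 1; -175 -49 87 0.385 -1.231 -0.509 1; -175 -49 87 0.385 -1.231 -0.509 1; -175 -49 87 0.385 -1.231 -0.509 1'
python3 -m jog '0 0 0 0 0 0 1; 0 0 0 0 0 0 1'
python3 -c "
from h import *
show(*bin_(-40))"
```

```text
clock: 20.35
tcp_pos: [0.4346, 0.2125, 0.3185]
eef_rot: [-1.464, -0.592, -0.341]
contact_force: [-0.4, -0.2, -0.4]
gripper_width: 0.309
clock: 20.55
tcp_pos: [0.4347, 0.2127, 0.3181]
eef_rot: [-1.464, -0.591, -0.34]
contact_force: [-0.6, -0.5, -0.9]
gripper_width: 0.309
t 20.55 d [  5.8 117.4  -0.1] rot [-0.001 -0.002 -0.01 ] F [-0.5728 -0.4896 -0.8918] w 0.3091400901574462 tcp [0.4347 0.2127 0.3181] target [0.5048 0.2246 0.2245]
```

```bash
python3 -m jog '5 40 0 0 0 -0.01 1; 5 80 0 0 0 -0.01 1; 5 117 0 0 0 -0.01 1; 5 117 0 0 0 -0.01 1; 5 117 0 0 0 -0.01 1'
python3 - <<'E'
from h import *
from workcell import ctrl
show(*bin_(45))
for n in("top","side"):
    d=ctrl.get_image(n);i=d["color"][...,::-1]
    i=i[130:240,130:240] if n=="top" else i[170:290,200:320]
    cv2.imwrite(f"pics/{n}17.png",cv2.resize(i,None,fx=4.5,fy=4.5))
E
```

```text
clock: 21.05
tcp_pos: [0.5041, 0.2245, 0.2235]
eef_rot: [-1.463, -0.597, -0.347]
contact_force: [0.3, 0.2, -0.3]
gripper_width: 0.313
t 21.05 d [ 1.4 84.6 -0.1] rot [-0.    -0.002 -0.002] F [ 0.2523  0.1792 -0.3205] w 0.31276163601015783 tcp [0.5041 0.2245 0.2235] target [0.5529 0.2327 0.1549]
```

View pics/side17.png

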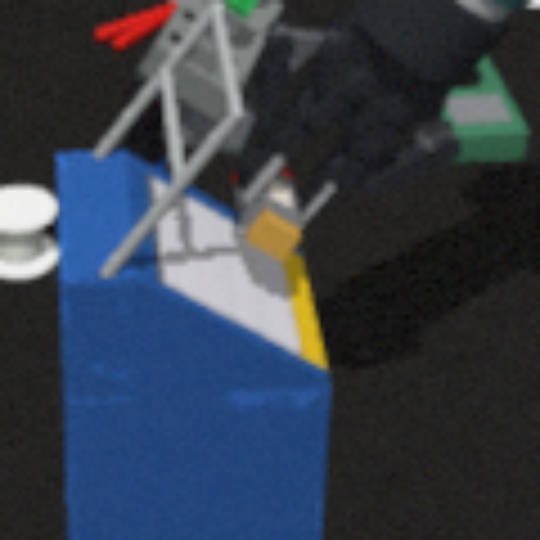

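View pics/top17.png

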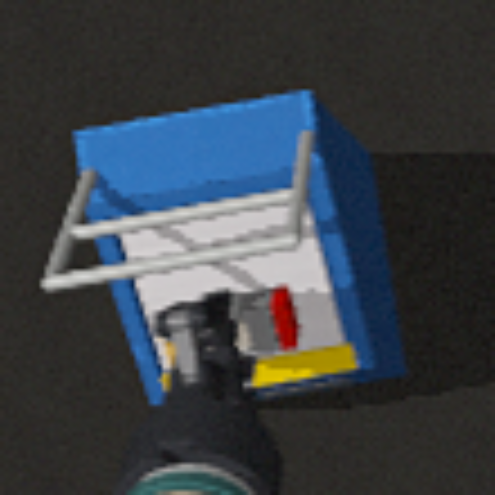

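```bash
python3 - <<'E'
from h import *
d=load("top0");q=ray(d,193.3,200.4,.235)-[.525,.228,0];c,s=np.cos(.168),np.sin(.168)
print(c*q[0]+s*q[1],-s*q[0]+c*q[1])
E
```

```text
-0.025554562858014416 -0.034203014957394196
```

```bash
python3 -m jog '0 30 0 0 0 0 1; 0 60 0 0 0 0 1; -1 88 0 0 0 0 1; -1 88 0 0 0 0 1; -1 88 0 0 0 0 1; -1 88 0 0 0 0 1'
python3 - <<'E'
from h import *
from workcell import ctrl
show(*bin_(48,1))
for n in("top","side"):
    d=ctrl.get_image(n);i=d["color"][...,::-1]
    i=i[130:240,130:240] if n=="top" else i[170:290,200:320]
    cv2.imwrite(f"pics/{n}18.png",cv2.resize(i,None,fx=4.5,fy=4.5))
E
```

```text
clock: 21.75
tcp_pos: [0.5522, 0.233, 0.1541]
eef_rot: [-1.461, -0.6, -0.35]
contact_force: [-2.3, -1.8, -2.7]
gripper_width: 0.307
t 21.75 d [-1.1  2.7 -0.4] rot [-0.001 -0.002  0.001] F [-2.2636 -1.8265 -2.7493] w 0.30706530789406244 tcp [0.5522 0.233  0.1541] target [0.553  0.2327 0.1513]
```

View pics/side18.png

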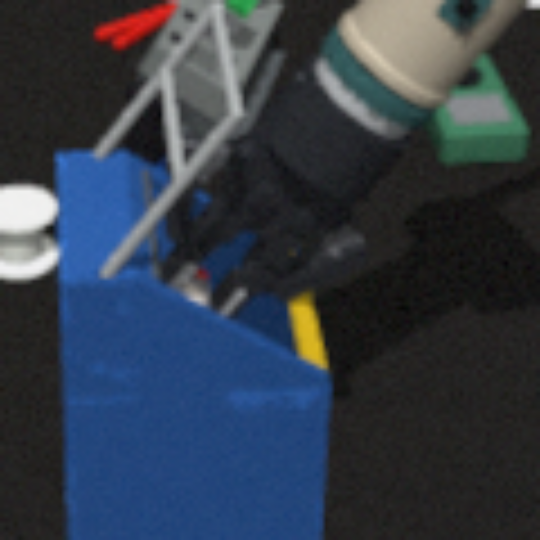

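View pics/top18.png

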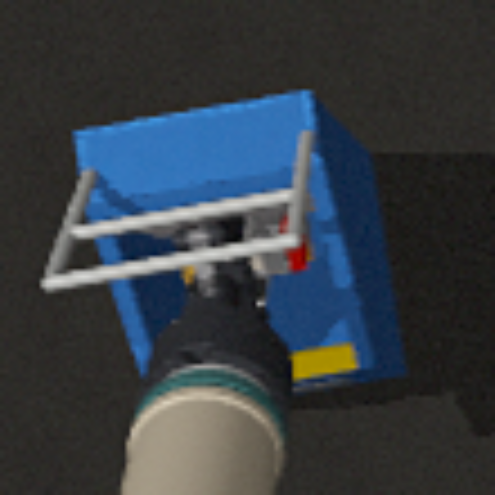

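```bash
python3 -m jog '-1 2 0 0 0 0 1; -1 2 0 0 0 0 -0.05; -1 2 0 0 0 0 -0.05; -1 2 0 0 0 0 -0.05; -1 2 0 0 0 0 -0.05; -1 2 0 0 0 0 -0.05; -1 2 0 0 0 0 -0.05; -1 2 0 0 0 0 -0.05; -1 2 0 0 0 0 -0.05'
python3 - <<'E'
from h import *
from workcell import ctrl
show(*bin_(48,1))
d=ctrl.get_image("side");i=d["color"][...,::-1]
cv2.imwrite("pics/s19.png",cv2.resize(i[190:270,220:310],None,fx=6,fy=6))
d=ctrl.get_image("top");i=d["color"][...,::-1]
cv2.imwrite("pics/t19.png",cv2.resize(i[155:225,145:225],None,fx=7,fy=7))
P=cloud(d);q=P[160:215,150:220].reshape(-1,3)-[.525,.228,0]
c,s=np.cos(.168),np.sin(.168);x=c*q[:,0]+s*q[:,1];y=-s*q[:,0]+c*q[:,1]
k=(abs(y)<.06)&(x>.01)&(x<.09)&(q[:,2]>.03)&(q[:,2]<.15)
for r in np.c_[x,y,q[:,2]][k][::4]:print(np.round(r,3))
E
```

```text
clock: 22.75
tcp_pos: [0.5531, 0.2333, 0.1523]
eef_rot: [-1.461, -0.601, -0.351]
contact_force: [-3.9, -2.2, 0.1]
gripper_width: 0.526
t 22.75 d [-0.9  0.7 -0.5] rot [-0.001 -0.002  0.003] F [-3.9372 -2.1921  0.1355] w 0.5263300365111636 tcp [0.5531 0.2333 0.1523] target [0.553  0.2327 0.1513]
[ 0.063 -0.013  0.056]
[ 0.062 -0.003  0.054]
[0.062 0.01  0.046]
[ 0.059 -0.003  0.055]
[ 0.059 -0.019  0.031]
[ 0.057 -0.001  0.047]
[ 0.056 -0.019  0.035]
[ 0.054 -0.001  0.049]
[ 0.052 -0.019  0.036]
[0.052 0.001 0.042]
[0.052 0.016 0.042]
[0.05  0.002 0.038]
[0.049 0.016 0.042]
[ 0.044 -0.02   0.032]
[ 0.037 -0.027  0.03 ]
[ 0.035 -0.006  0.03 ]
[ 0.032 -0.018  0.035]
[0.035 0.017 0.034]
[ 0.03  -0.009  0.036]
[ 0.028 -0.021  0.036]
[0.031 0.009 0.03 ]
[ 0.028 -0.006  0.037]
[ 0.025 -0.019  0.042]
[ 0.024 -0.029  0.037]
[0.027 0.005 0.04 ]
[ 0.025 -0.006  0.038]
[ 0.023 -0.018  0.039]
[ 0.021 -0.03   0.041]
[0.024 0.005 0.042]
[ 0.022 -0.005  0.037]
[ 0.019 -0.018  0.045]
[ 0.017 -0.03   0.048]
[0.021 0.008 0.043]
[ 0.019 -0.003  0.043]
[ 0.017 -0.015  0.048]
[ 0.015 -0.026  0.043]
[0.017 0.002 0.047]
[ 0.015 -0.009  0.046]
[ 0.013 -0.02   0.042]
[ 0.012 -0.03   0.034]
[ 0.013 -0.003  0.049]
[ 0.011 -0.014  0.046]
[ 0.011 -0.023  0.032]
```

View pics/s19.png

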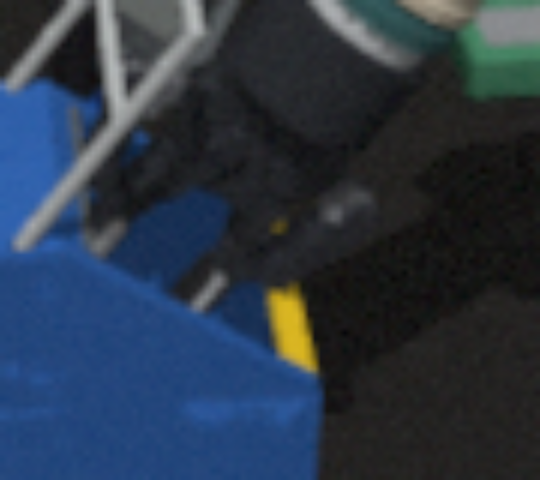

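View pics/t19.png

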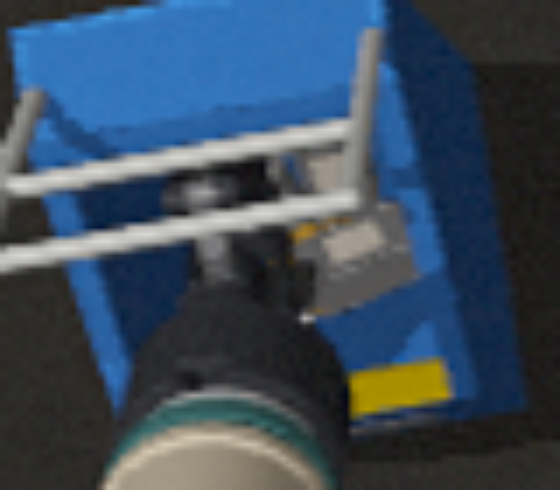

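The third relay lies in the bin at z of about 0.04. I'll withdraw and run the final checks.

```bash
python3 -m jog '0 -30 0 0 0 0 0; 0 -65 0 0 0 0 0; 0 -110 0 0 0 0 0; 0 -160 0 0 0 0 0; 0 -210 0 0 0 0 0; 0 -230 0 0 0 0 0; 0 -230 0 0 0 0 0; 0 -230 0 0 0 0 0; 0 -230 0 0 0 0 0; 0 -230 0 0 0 0 0'
python3 - <<'E'
from h import *
from workcell import ctrl
s=ctrl.read_state();print(s["clock"],s["contact_force"],s["tcp_pos"])
d=ctrl.get_image("top");P=cloud(d);d0=load("top0")
n=[-.5657,-.0959,.819];q=P[194:206:4,170:200:8]-SLOT;print("flap mm",(q@n)*1000)
cv2.imwrite("pics/t20.png",d["color"][...,::-1])
def cen(d,lo,hi,w):
    m=cv2.inRange(cv2.cvtColor(d["color"],cv2.COLOR_RGB2HSV),lo,hi);b=np.zeros_like(m);b[w[0]:w[1],w[2]:w[3]]=m[w[0]:w[1],w[2]:w[3]]
    M=cv2.moments(b,True);return np.round([M["m10"]/M["m00"],M["m01"]/M["m00"]],1),M["m00"]
for nm,lo,hi,w in(("good a",(50,110,60),(85,255,255),(175,205,362,380)),("good b",(50,110,60),(85,255,255),(175,205,392,412)),("meter",(50,110,60),(85,255,255),(235,280,335,400)),("sponge",(22,150,50),(33,255,255),(240,280,145,190)),("spool",(0,0,170),(180,40,255),(122,158,265,300)),("iron",(90,5,80),(115,60,160),(155,192,250,292))):
    print(nm,cen(d0,lo,hi,w),cen(d,lo,hi,w))
E
```

```text
clock: 23.85
tcp_pos: [0.4228, 0.2107, 0.3383]
eef_rot: [-1.462, -0.599, -0.348]
contact_force: [-0.3, -1.0, -0.6]
gripper_width: 0.498
23.85 [-0.27   -1.0386 -0.6295] [0.4228 0.2107 0.3383]
flap mm [[-1.0203 -1.6433 -1.5196 -0.5604]
 [ 0.795   4.7651  1.1171  1.5244]
 [ 0.2307  0.0019 -1.5036  1.2892]]
good a (array([370.2, 187. ]), 89.0) (array([370.2, 187. ]), 90.0)
good b (array([401.7, 192.4]), 96.0) (array([401.7, 192.4]), 96.0)
meter (array([369.1, 257.5]), 860.0) (array([369.2, 257.5]), 859.0)Traceback (most recent call last):
  File "<stdin>", line 11, in <module>
  File "<stdin>", line 9, in cen
ZeroDivisionError: float division by zero
```

View pics/t20.png

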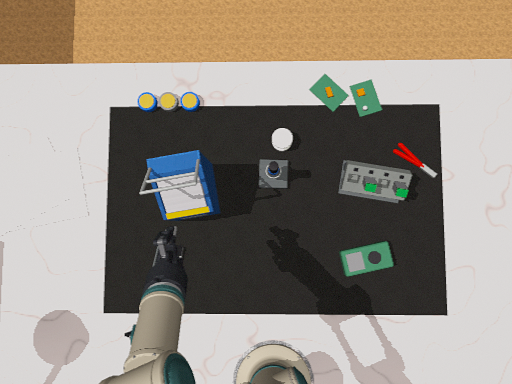

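The sponge tray is hidden under the arm in the top view, so I'll check it in the side view.

```bash
python3 - <<'E'
from h import *
from workcell import ctrl
d=ctrl.get_image("side");d0=load("side0")
def cen(d,lo,hi,w):
    m=cv2.inRange(cv2.cvtColor(d["color"],cv2.COLOR_RGB2HSV),lo,hi);b=np.zeros_like(m);b[w[0]:w[1],w[2]:w[3]]=m[w[0]:w[1],w[2]:w[3]]
    M=cv2.moments(b,True);return (np.round([M["m10"]/M["m00"],M["m01"]/M["m00"]],1) if M["m00"] else None),M["m00"]
for nm,lo,hi,w in(("sponge",(22,150,50),(33,255,255),(280,330,290,340)),("spool",(0,0,150),(180,60,255),(205,235,190,216))):
    print(nm,cen(d0,lo,hi,w),cen(d,lo,hi,w))
t=ctrl.get_image("top");t0=load("top0")
print("iron/spool top diff",np.abs(t["color"][122:192,255:300].astype(int)-t0["color"][122:192,255:300]).mean())
cv2.imwrite("pics/s20.png",d["color"][...,::-1])
E
```

```text
sponge (array([313.2, 304.1]), 364.0) (array([313.3, 304.1]), 366.0)
spool (array([203.5, 220.7]), 265.0) (array([203.5, 220.7]), 265.0)
iron/spool top diff 2.3676190476190477
```

View pics/s20.png

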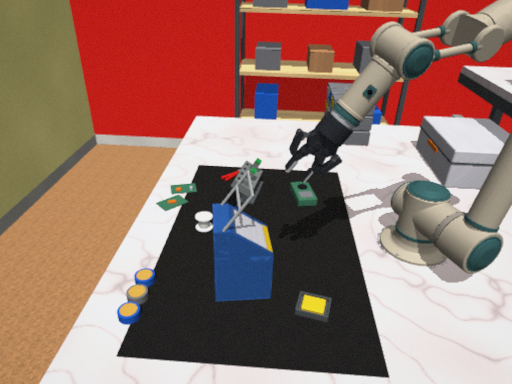

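Nothing has shifted, the flap is shut, and the arm is clear of everything. Handing in.

```bash
python3 -c "
from workcell import ctrl
print(ctrl.hand_in(), ctrl.read_state()['clock'])"
```

```text
the job is handed in; nothing more can be done
the job is handed in; nothing more can be done
```

All three red-capped relays are in the scrap bin, and I handed the job in at about 24 s of the 70 s allowed. I dropped the two from tester pockets 1 and 3 first, then the loose one. Each time the fingertips held the flap open, the relay fell through, and I backed out so the flap could shut.

- **Relays in the bin:** before each withdrawal, depth readings through the open slot showed the relay just dropped on the bin floor, its surface about 0.03–0.05 m above the bench. The contact force on the tool read about 4 N each time the flap was held open after a drop.
- **Flap shut:** at the end its surface lay on the plane of the sloping face to within 2 mm, apart from one 5 mm reading that I put down to depth noise.
- **Nothing else moved:** the two green relays, multimeter, sponge and spool were within 0.1 pixel of their starting image positions. The iron stand was checked only by comparing images before and after, which showed no real difference.
- **Checks that failed or disagreed:** one final check script stopped because the arm hid the sponge tray in the top view, so I checked the tray in the side view instead. The measured sideways position was off by up to 8 mm on the way to the bin, and I corrected it before each insertion. The flap's angle could not be read directly; by geometry it was about 60°.

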